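# Unmould the chocolate bars and snap the keeper shut

## Task

First open the wooden mould box: lift the handle end of its sliding lid over the stop lip, slide the lid clear of its grooves and lay it flat on the worktop, handle up. Then lift every chocolate bar out of the mould and seat each in a pocket of its own in the white keeper tray. Finally press the clear cover straight down onto the tray until both blue hooks click home over its tabs, leaving the jars behind where they stand.

Things in the scene. Friction and masses are not known exactly. Their poses are not given: they have to be found in the camera images.
- mould_box: Fixed wooden box 144 (x) x 112 (y) x 46 (z) mm; origin under its centre, z up. Inside, a pale mould, flat top 14 mm up, with pockets at x = -45, -15, 15, 45 mm, y = 0: 23 (x) x 37 (y) mm, floor 6 mm up; bars stick out 12 mm. Inside 132 x 102 mm; ledges along both long sides (inner edges y = +-45 mm, tops 30 mm up) carry the lid. The lid comes out towards +x.
- mould_rails (a point): Midway between the two rails that form the grooves, at their front ends (x = -36, z = 40 mm in the box's frame; axes as the box's). From here back to x = -72 the rails (inner edges y = +-45, underside 40, top 46 mm up) hold the lid's rear end with 4 mm of play; in front of it the lid is free above. The lid is clear once its rear edge has passed this point towards +x (30 mm of travel).
- stop_lip (a point): Middle of the stop lip's top edge on the front wall (x = 66 to 72 mm, z = 35 mm in the box's frame; axes as the box's). The lip stands 5 mm above the closed lid's underside, 1.5 mm in front of its front edge. Raise the lid's front edge 8 to 12 mm (tilt about 0.09 rad about its rear edge) to slide it over. Side walls beside the lid end 34 mm up in front of the rails.
- slide_lid: Loose wooden sliding lid, a panel 129 (x) x 99 (y) x 6 (z) mm, 0.12 kg; origin at the centre of its underside, z up. Starts closed: level on the ledges, its axes along those of the mould box and its origin 30 mm above the box's. Its handle is near its +x (front) end.
- lid_handle (a point): Centre of the lid's dark wooden handle bar, 14 (x) x 40 (y) x 22 (z) mm, standing on the panel near the front end: 42 mm in +x of the panel's centre, 11 mm above the panel's top and 17 mm above its underside; axes as the lid's. With the lid flat on the worktop it is 17 mm up.
- keeper: Fixed white tray 166 (x) x 74 (y) x 14 (z) mm, a blue snap hook upright at each x end; origin under its centre, z up. Pockets at x = -45, -15, 15, 45 mm, y = 0: 27 (x) x 40 (y) mm, floor 6 mm up, tray top 14 mm up. A seated bar's centre is 16 mm up, its top 26 mm. A white guide cheek stands either side of each hook (x = 67 to 83 mm, inner faces y = +-14.5 mm, 43 mm high): the cover's tabs go down between them.
- keeper_seat (a point): Where the centre of the cover's underside comes to rest: middle of the tray's top, 14 mm above its underside, axes as the tray's. The cover's x goes along this x, either way round. Hooks: 24 mm wide, up to 45 mm high above the worktop, inner faces x = +-74.5 mm, barbs reach in to x = +-70 mm; barb underside 33.5 mm up, sloped lead-in above it.
- cover: Loose clear cover, 0.10 kg: an upturned open box 128 (x) x 60 (y) x 21 (z) mm, walls 3 mm, a blue tab at each x end (24 mm wide, out to x = +-73 mm, 14 to 18 mm above its underside), bar handle on top. Origin at the centre of its underside, z up. Starts standing on the worktop, open side down. Snapped on, its walls stand on the tray's top and its tabs lie under the barbs.
- cover_handle (a point): Centre of the cover's blue bar handle, 14 (x) x 40 (y) x 20 (z) mm: on the cover's middle axis, 10 mm above its flat top and 31 mm above its underside; axes as the cover's. Snapped down it is 45 mm above the keeper's underside (46.5 at most); resting unclicked on the hooks it is 5 mm or more higher.
- hook_far (a joint): Springy blue snap hook at the keeper's +x end: angle in rad, 0 = at rest upright, grows as it is spread outwards (0.15 to 0.2 while a tab passes). Passing both hooks takes about 10 to 15 N of downward push in all; they click back to 0 above the tabs.
- hook_near (a joint): The same hook at the keeper's -x end, 0 = at rest, grows as it is spread outwards.
- bar0 (a point): Centre of a loose dark chocolate bar, 20 (x) x 34 (y) x 20 (z) mm, 25 g; its long way is its y. Starts in a mould pocket, 16 mm above the mould box's underside, its long way across the box. Three or four of the four bars are there; an absent one reads None.
- bar1 (a point): Centre of a loose dark chocolate bar, 20 (x) x 34 (y) x 20 (z) mm, 25 g; its long way is its y. Starts in a mould pocket, 16 mm above the mould box's underside, its long way across the box. Three or four of the four bars are there; an absent one reads None.
- bar2 (a point): Centre of a loose dark chocolate bar, 20 (x) x 34 (y) x 20 (z) mm, 25 g; its long way is its y. Starts in a mould pocket, 16 mm above the mould box's underside, its long way across the box. Three or four of the four bars are there; an absent one reads None.
- bar3 (a point): Centre of a loose dark chocolate bar, 20 (x) x 34 (y) x 20 (z) mm, 25 g; its long way is its y. Starts in a mould pocket, 16 mm above the mould box's underside, its long way across the box. Three or four of the four bars are there; an absent one reads None.
- oats_jar: Bystander: small glass clip-top jar with a red seal, 94 mm across, 69 mm high, standing loose behind the work; origin at the centre of its underside, z up.
- nut_jar: Bystander: wide glass clip-top jar, 114 mm across, 99 mm high, standing loose behind the work; origin at the centre of its underside, z up.
- flour_jar: Bystander: glass clip-top jar with an orange seal, 103 mm across, 165 mm high, standing loose behind the work; origin at the centre of its underside, z up.

How it is judged (in metres and radians):
On the way, in this order (a step that is already met when the one before it is completed fails the run):
1. the sliding lid lies flat on the worktop, handle up (height (world z) of lid_handle between 0.01 and 0.025 m and angle between lid_handle's own z axis and vertical below 0.06 rad and linear speed of slide_lid below 0.03 m/s), for 0.2 s.
2. every chocolate bar is seated in a pocket of the keeper (x of bar0 in the frame of keeper between -0.05 and 0.05 m and y of bar0 in the frame of keeper between -0.006 and 0.006 m and z of bar0 in the frame of keeper between 0.014 and 0.018 m and x of bar1 in the frame of keeper between -0.05 and 0.05 m and y of bar1 in the frame of keeper between -0.006 and 0.006 m and z of bar1 in the frame of keeper between 0.014 and 0.018 m and x of bar2 in the frame of keeper between -0.05 and 0.05 m and y of bar2 in the frame of keeper between -0.006 and 0.006 m and z of bar2 in the frame of keeper between 0.014 and 0.018 m and x of bar3 in the frame of keeper between -0.05 and 0.05 m and y of bar3 in the frame of keeper between -0.006 and 0.006 m and z of bar3 in the frame of keeper between 0.014 and 0.018 m), for 0.2 s.
3. the cover is down on the keeper with both hooks clicked over its tabs (x of cover_handle in the frame of keeper between -0.005 and 0.005 m and y of cover_handle in the frame of keeper between -0.006 and 0.006 m and z of cover_handle in the frame of keeper between 0.04 and 0.0475 m and angle between the x axis of cover_handle and the x axis of keeper, either way round below 0.08 rad and angle between cover_handle's own z axis and vertical below 0.035 rad and value of joint each of hook_far, hook_near below 0.035 rad), for 0.2 s.
At the end, for the whole second after the job is handed in: Lid flat on the worktop, handle up (tilt < 0.06 rad). Every bar seated in a keeper pocket (within 2 mm of seated height). Cover fully down (within 2.5 mm), centred within 5 mm, in line within 0.08 rad, tilt < 0.035 rad, both hooks back within 0.035 rad of rest (all of step 1 and all of step 2 and all of step 3); the robot touches nothing.
It fails at once if a jar is pushed more than 4 cm or tipped over (distance of any of oats_jar, nut_jar, flour_jar from where it was at the start of the episode above 0.04 m or angle between any of oats_jar, nut_jar, flour_jar's own z axis and vertical above 0.5 rad).
It fails at once if something falls off the worktop (height (world z) of any of lid_handle, cover_handle, bar0, bar1, bar2, bar3 below -0.05 m).
Of choc0, choc1, choc2, choc3 only 3 to 4 are there at a start; the rules pass over those that are not, and their reading is None.
At some moment in a run one of cover may be knocked a few centimetres aside while the robot is not near it.
Once in a run the grip may slacken for a moment while it holds something.
It also fails if it takes over 200 s, if anything falls off the work surface, if the arm or the gripper's body presses on something with over 40 N, if the wrist force passes 120 N, or if a joint passes its speed limit or range.

## Robot

A 7-joint arm with a two-finger parallel gripper is mounted at the origin on a cart in front of the work surface, level with it; the furniture and walls round the work are solid. World frame = base frame: x ahead of the robot, y to its left, z up, the work surface at z = 0. Lengths are in mm, angles in degrees, forces in N, time in s.
With the tool pointing down it reaches from about 350 to 900 mm from the base axis. Payload 7.2 kg.
Tool frame: the origin (TCP) lies at the very end of the fingers, on their centre line; the grasp point (between the pads) lies 19 mm behind it; z points along the fingers, y is the line along which they close (so a half turn about z gives the same grasp; the last joint's range is limited). The gripper opens to 88 mm and grips with 3 to 60 N. Pads are 20 mm wide; open, the fingers measure 115 mm over their backs; the gripper's body (75 mm by 178 mm) begins 61 mm behind the grasp point.
Start: joints at [-78.163, 23.554, -0.728, 91.456, 0.321, 64.991, -4.71], TCP at [169.606, 601.55, 222.653] pointing down, gripper open.
Joint ranges: [-169.25, 169.25], [-16.82, 113.86], [-84.01, 82.57], [7.8, 145.47], [-59.2, 239.2], [7.22, 106.19], [-163.78, 163.78]. Speed limits (degrees/s): [136.94, 136.94, 172.46, 172.46, 180, 180, 180].

## Interface

Orientations are given as a 3x3 rotation matrix whose columns are the frame's x, y, z axes.
In Python, from station import bot gives the robot as it stands.
- The arm moves only by the tool send_rows, never from a script. Its argument "commands" is a list of rows, each a list of 5 numbers: the shift along the tool's x, y, z as a fraction of full scale, then the turn about the tool's z as a fraction of full scale, then the finger opening in mm, from 0 to 87.8. A call has exactly 5 rows; each row is the pose to reach, as a shift and turn from the pose commanded when the call began, along the tool's axes at that moment, turning the shorter way round; what a row does not reach only later rows make up. Full scale, the value 1, is 100 mm for a shift and 180 degrees for a turn. A row lasts 1/10 s, in which the tool goes at most 50 mm and 8.59 degrees, less where a joint would pass 70% of its speed; a pose out of reach is approached as far as the arm can. A call with a number of a shift or a turn outside -1 to 1 is refused whole. A call with a gripper value outside its range is refused whole. The fingers move at their own pace and stop on an object; "newtons" is the grip in N (left out, the last holds). Time passes only in rows, so rows that repeat a pose let the fingers close, or fill a call up. It gives the time, the measured TCP pose, the force, the opening and the grip force at its end, in the units of the state.
- bot.state(): the state, without advancing time (a new reading comes with each control period).
- bot.read_camera(name): name is "scene" or "top" or "wrist"; returns a dict with "color" (384x512x3 uint8, blue, green, red), "range_z" (384x512 float32, mm along the optical axis (not along the pixel's ray), 0 where there is no reading), "mtx" (3x3 intrinsics, pixels), "origin" and "rotation" of the camera in the world; the wrist camera has in their place "hand_eye" (4x4, takes a point from camera to tool coordinates, whose origin is the TCP and whose axes are the flange's). Camera axes: x right, y down, z forward; pixel columns grow to the right and rows downward; lengths in mm; the calibration is good to about 2 mm. A picture is of the moment at which its call begins: read the wrist's pose just before it.
- bot.sign_off(): hands the job in; it is judged then, once.
The state is a dict: "time_s": time; "q": joint angles; "qd": joint speeds; "effort": joint torques, N m; "position": TCP position; "eef_rot": TCP orientation; "ft_force": force on the tool from outside, world axes, zero at the start; "ft_torque": the same for the moment, N m; "opening": opening from 0.0 (shut) to 1.0 (fully open); "grasp_force": force on a finger pad.
Only numpy, scipy, OpenCV 4.12 (cv2) and the standard library are available. Lean on these libraries where they do the work, as an engineer would, in place of code of your own. Each camera call takes 0.05 s, during which the arm holds its last target. There are 200 camera calls.

## Working session

There is one attempt and no reset: what is moved stays moved. The work goes in short steps, Python scripts to look and compute and a tool call to move; the robot and the scene stay as the last step left them, time stands still between calls to the robot, and variables do not carry over. Pictures are saved under pics/ and viewed, at most 14 in all, crops included, and the job is handed in when it is done.

Besides the shell and the picture viewer there is one more tool, called after "Emit:" as a command line: name --pt "numbers of a row" for each row, then --argument value for the rest. send_rows: Moves the arm, as the interface text tells. Shift numbers are shares of 100 mm and turn numbers shares of 180 degrees, none past 1 either way. Its arguments: {"type":"object","properties":{"commands":{"type":"array"},"newtons":{"type":"number"}},"required":["commands"]}

```bash
ls; mkdir -p pics; cat > h.py <<'E'
import numpy as np, cv2
from station import bot
def snap(n,fn=None):
    s=bot.state(); c=bot.read_camera(n)
    if fn: cv2.imwrite('pics/'+fn,c['color'])
    if n=='wrist':
        T=np.eye(4);T[:3,:3]=np.array(s['eef_rot']);T[:3,3]=s['position']
        M=T@np.array(c['hand_eye']); R,o=M[:3,:3],M[:3,3]
    else: R,o=np.array(c['rotation']),np.array(c['origin'])
    return c['color'],c['range_z'],np.array(c['mtx']),R,o
def cloud(Z,K,R,o):
    v,u=np.mgrid[:Z.shape[0],:Z.shape[1]]
    P=np.stack([(u-K[0,2])/K[0,0]*Z,(v-K[1,2])/K[1,1]*Z,Z],-1)
    return P@R.T+o
def ray(uv,z,K,R,o):
    d=R@np.linalg.solve(K,[uv[0],uv[1],1.]); return o+d*(z-o[2])/d[2]
E
python3 - <<'E'
from h import *
s=bot.state(); print(s)
for n in('scene','top'):
    c,Z,K,R,o=snap(n,n+'0.png'); print(n,K,R,o)
    np.savez('pics/'+n+'0.npz',c=c,Z=Z,K=K,R=R,o=o)
E
```

```text
pics
{'time_s': 0.0, 'q': array([-78.16215428,  23.59821859,  -0.72998665,  91.50423301,
         0.32112374,  64.98920947,  -4.71242154]), 'qd': array([ 0.07511114,  0.00940986, -0.09615457, -0.10312428, -0.00332043,
        0.04213779, -0.0625261 ]), 'effort': array([-8.64199865e-04, -5.87960529e+01,  6.41262922e-01, -2.91073036e+01,
       -5.37986727e-02,  1.82573567e-02,  1.33669732e-04]), 'position': array([169.49118975, 601.0565297 , 221.8271609 ]), 'eef_rot': array([[-9.62478487e-01,  2.71357802e-01, -3.23672665e-04],
       [ 2.71357975e-01,  9.62477276e-01, -1.53026145e-03],
       [-1.03720799e-04, -1.56067489e-03, -9.99998777e-01]]), 'ft_force': array([-0.52297998,  0.92709179, -0.23720663]), 'ft_torque': array([-0.01062502, -0.04437354,  0.01369587]), 'grasp_force': 0.0, 'opening': 1.0001855562432815}
scene [[398.54236016   0.         257.37151626]
 [  0.         398.54236016 191.57673558]
 [  0.           0.           1.        ]] [[ 0.72718391 -0.45051024  0.51792285]
 [-0.68635818 -0.46535112  0.55889246]
 [-0.01077079 -0.76189819 -0.64760724]] [  26.22753319 -537.67154568  723.67309566]
top [[445.97535727   0.         252.58893623]
 [  0.         445.97535727 186.67973444]
 [  0.           0.           1.        ]] [[ 0.02430464 -0.97729323  0.21049281]
 [-0.99970387 -0.02401405  0.00393681]
 [ 0.00120737 -0.21052616 -0.97758748]] [ 318.80229436    5.97132397 1088.17491288]
```

View pics/scene0.png

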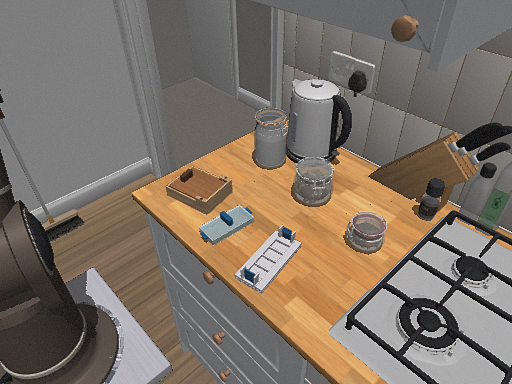

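View pics/top0.png

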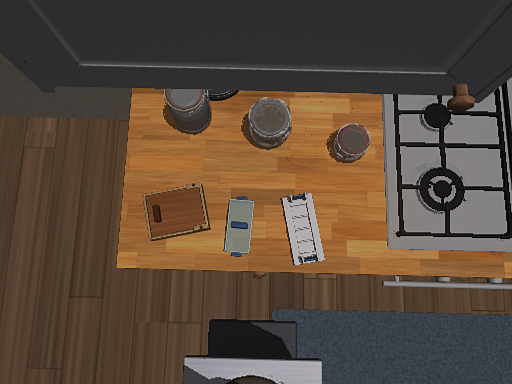

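The scene view shows the box (200,188), cover (227,224) and keeper (270,260). In the top view the box is at (177,212) with its handle at (156,214), so its +x points left (world +y). The cover is at (239,225), the keeper at (303,229), and the jars at (188,108), (270,122) and (350,142).

```bash
python3 - <<'E'
from h import *
d=np.load('pics/top0.npz');c,Z,K,R,o=[d[k] for k in('c','Z','K','R','o')]
P=cloud(Z,K,R,o); 
hsv=cv2.cvtColor(c,cv2.COLOR_BGR2HSV)
print('table z',np.median(P[160:180,200:225,2]),np.median(P[225:240,340:370,2]))
def comps(m,a=8):
    n,l,st,ce=cv2.connectedComponentsWithStats(m.astype(np.uint8))
    return [(l==i) for i in range(1,n) if st[i,4]>=a]
blue=(hsv[...,0]>95)&(hsv[...,0]<120)&(hsv[...,1]>130)
blue[:180]=0;blue[280:]=0
for m in comps(blue): 
    v,u=np.nonzero(m);print('blue',u.mean(),v.mean(),m.sum(),np.median(P[m],0).round(1), P[m][:,2].max().round(1))
for name,(a,b,c0,c1),zr in(('box',(170,255,130,218),(30,70)),('cover',(185,265,215,262),(10,70)),('keeper',(180,275,272,335),(7,70))):
    sub=np.zeros(Z.shape,bool);sub[a:b,c0:c1]=1
    m=sub&(P[...,2]>zr[0])&(P[...,2]<zr[1])
    q=P[m]; r=cv2.minAreaRect(q[:,:2].astype(np.float32)); print(name,m.sum(),r)
    if name=='box':
        h=q[q[:,2]>51]; print('handle',len(h),h.mean(0),cv2.minAreaRect(h[:,:2].astype(np.float32)))
# occupancy of free table
for a,b,c0,c1 in((90,150,160,215),(90,160,240,300),(110,175,325,375)):
    sub=np.zeros(Z.shape,bool);sub[a:b,c0:c1]=1
    m=sub&(P[...,2]>15)&(P[...,2]<250); q=P[m];print('jar',cv2.minAreaRect(q[:,:2].astype(np.float32)),q[:,2].max())
for uv in((130,100),(120,265),(385,250),(384,270),(250,272)): print(uv,ray(uv,0,K,R,o).round())
E
```

```text
table z 0.15785888269419956 0.5101637134198427
blue 242.375 197.875 24 [520.3  34.2  18.9] 20.3
blue 238.81690140845072 224.56338028169014 71 [451.7  40.   41.2] 46.6
blue 236.10714285714286 254.17857142857142 28 [384.5  45.6  17.8] 1088.2
blue 310.2352941176471 259.0 17 [ 375.7 -126.8   44.3] 48.2
box 2759 ((482.6085205078125, 193.89669799804688), (112.47657775878906, 144.35952758789062), 12.543404579162598)
handle 107 [472.65255123 233.80992856  57.28763799] ((473.52716064453125, 234.1228790283203), (39.12984848022461, 14.29015064239502), 12.332784652709961)
cover 1395 ((453.7473449707031, 40.79258728027344), (60.161338806152344, 146.56378173828125), 85.9459457397461)
keeper 1651 ((451.25958251953125, -112.96852111816406), (166.52760314941406, 74.24462890625), 11.071951866149902)
jar ((731.0191040039062, 151.15509033203125), (76.70027160644531, 125.62229919433594), 33.497230529785156) 168.62015150514344
jar ((701.1104125976562, -24.64379119873047), (107.420654296875, 105.13167572021484), 27.638851165771484) 104.83956122106235
jar ((661.983642578125, -227.8380126953125), (85.03195190429688, 84.8789291381836), 3.3067643642425537) 73.91950963408499
(130, 100) [776. 335.   0.]
(120, 265) [353. 324.   0.]
(385, 250) [ 404. -314.    0.]
(384, 270) [ 356. -310.    0.]
(250, 272) [344.  11.   0.]
```

Emit:
send_rows --pt "-0.4 -0.27 0 0 87" --pt "-0.7 -0.48 0 0 87" --pt "-0.98 -0.68 0 0 87" --pt "-0.98 -0.68 0 0 87" --pt "-0.98 -0.68 0 0 87" --newtons 20

```text
time_s: 0.6
position: [245.8, 509.2, 222.7]
eef_rot: [[-0.962, 0.273, -0.0], [0.273, 0.962, 0.0], [0.0, 0.0, -1.0]]
ft_force: [-1.2, 0.5, 0.9]
opening: 0.992
grasp_force: 0.0
```

Emit:
send_rows --pt "-0.4 -0.27 0 0 87" --pt "-0.7 -0.48 0 0 87" --pt "-0.98 -0.68 0 0 87" --pt "-0.98 -0.68 0 0 87" --pt "-0.98 -0.68 0 0 87"

```text
time_s: 1.1
position: [320.8, 418.4, 222.6]
eef_rot: [[-0.963, 0.271, -0.0], [0.271, 0.963, 0.001], [0.001, 0.0, -1.0]]
ft_force: [0.6, 0.8, 0.8]
opening: 0.994
grasp_force: 0.0
```

Emit:
send_rows --pt "-0.4 -0.27 0 0 87" --pt "-0.7 -0.48 0 0 87" --pt "-0.98 -0.68 0 0 87" --pt "-0.98 -0.68 0 0 87" --pt "-0.98 -0.68 0 0 87"

```text
time_s: 1.6
position: [396.4, 327.0, 222.5]
eef_rot: [[-0.963, 0.27, -0.001], [0.27, 0.963, 0.001], [0.001, 0.0, -1.0]]
ft_force: [-0.1, 0.1, -0.1]
opening: 0.993
grasp_force: 0.0
```

Emit:
send_rows --pt "-0.4 -0.27 0 0.04 87" --pt "-0.7 -0.48 0 0.08 87" --pt "-0.98 -0.67 0 0.12 87" --pt "-0.98 -0.67 0 0.16 87" --pt "-0.98 -0.67 0 0.2 87"

```text
time_s: 2.1
position: [472.9, 236.3, 222.4]
eef_rot: [[-0.617, 0.787, -0.0], [0.787, 0.617, 0.0], [0.001, -0.0, -1.0]]
ft_force: [-0.2, -0.3, 0.2]
opening: 0.988
grasp_force: 0.0
```

Emit:
send_rows --pt "0 0 0 0.04 87" --pt "0 0 0 0.08 87" --pt "0 0 0 0.12 87" --pt "0 0 0 0.143 87" --pt "0 0 0 0.143 87"

```text
time_s: 2.6
position: [472.2, 237.3, 222.4]
eef_rot: [[-0.22, 0.976, -0.0], [0.976, 0.22, 0.0], [0.001, -0.0, -1.0]]
ft_force: [0.8, -0.2, 0.4]
opening: 0.993
grasp_force: 0.0
```

```bash
cat >> h.py <<'E'
def go(target,s=None):
    "world shift to target (x,y,z) -> tool fractions"
    s=s or bot.state(); R=np.array(s['eef_rot']); return (R.T@(np.array(target)-s['position'])/100).round(3)
E
python3 - <<'E'
from h import *
c,Z,K,R,o=snap('wrist','w1.png'); P=cloud(Z,K,R,o)
m=(P[...,2]>51)&(P[...,2]<64)&(Z>0)
q=P[m];print(m.sum(),q.mean(0),cv2.minAreaRect(q[:,:2].astype(np.float32)))
m=(P[...,2]>42)&(P[...,2]<49)&(Z>0);q=P[m];print('46 tops',m.sum(),cv2.minAreaRect(q[:,:2].astype(np.float32)))
m=(P[...,2]>29)&(P[...,2]<64)&(Z>0);q=P[m];print('box',m.sum(),cv2.minAreaRect(q[:,:2].astype(np.float32)))
h=P[...,2];print(np.histogram(h[(h<70)&(Z>0)],bins=range(-6,70,4)))
E
```

```text
1456 [613.76680825 160.25198952  57.54318504] ((637.2868041992188, 180.71707153320312), (222.42567443847656, 320.46295166015625), 39.37609100341797)
46 tops 1536 ((572.138671875, 137.30975341796875), (259.53326416015625, 286.108154296875), 72.45372009277344)
box 14180 ((552.5237426757812, 136.83352661132812), (269.9161376953125, 333.32470703125), 72.91859436035156)
(array([   30, 51003,  2684,   774,   971,  1339,  1970,   786,   374,
         749,  9440,   739,   679,   932,   333,   464,   606,   277]), array([-6, -2,  2,  6, 10, 14, 18, 22, 26, 30, 34, 38, 42, 46, 50, 54, 58,
       62, 66]))
```

View pics/w1.png

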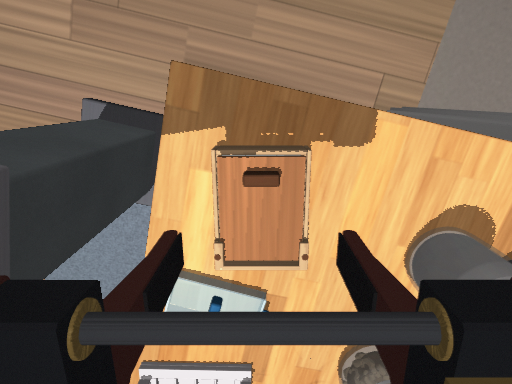

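The wrist view shows the box at columns 213–310, rows 147–270. The lid handle is at (262,178), with the rear rails at (220,250) and (304,250).

```bash
python3 - <<'E'
from h import *
c,Z,K,R,o=snap('wrist'); P=cloud(Z,K,R,o)
S=np.zeros(Z.shape,bool);S[140:275,208:315]=1
for lo,hi in((50,64),(28,64)):
    m=S&(P[...,2]>lo)&(P[...,2]<hi);q=P[m];
    if lo==50:
        n,l,st,ce=cv2.connectedComponentsWithStats(m.astype(np.uint8)); i=1+st[1:,4].argmax(); q=P[l==i]
    print(len(q),q.mean(0),cv2.minAreaRect(q[:,:2].astype(np.float32)))
print(go((473.4,234.5,150)))
E
```

```text
511 [473.41422826 236.25798285  57.67245708] ((473.4221496582031, 235.32769775390625), (39.658485412597656, 14.480253219604492), 13.117140769958496)
11556 [482.21960817 196.48771964  38.0690927 ] ((482.7056579589844, 194.55003356933594), (112.21861267089844, 144.25332641601562), 12.73371410369873)
[-0.02   0.004  0.724]
```

Emit:
send_rows --pt "-0.012 0.003 0.4 0 87" --pt "-0.025 0.007 0.8 0 70" --pt "-0.025 0.007 0.95 0 65" --pt "-0.025 0.007 0.95 0 65" --pt "-0.025 0.007 0.95 0 65"

```text
time_s: 3.2
position: [474.7, 232.7, 128.0]
eef_rot: [[-0.218, 0.976, 0.0], [0.976, 0.218, 0.0], [0.0, 0.0, -1.0]]
ft_force: [0.1, -0.8, 0.2]
opening: 0.745
grasp_force: 0.0
```

Emit:
send_rows --pt "0 0 0.3 0 65" --pt "0 0 0.6 0 65" --pt "0 0 0.8 0 65" --pt "0 0 0.885 0 65" --pt "0 0 0.885 0 65"

```text
time_s: 3.7
position: [474.8, 232.4, 39.4]
eef_rot: [[-0.217, 0.976, -0.0], [0.976, 0.217, 0.0], [0.0, 0.0, -1.0]]
ft_force: [-0.4, 0.0, -0.1]
opening: 0.742
grasp_force: 0.0
```

Emit:
send_rows --pt "0 0 0 0 36" --pt "0 0 0 0 36" --pt "0 0 0 0 36" --pt "0 0 0 0 36" --pt "0 0 0 0 36"

```text
time_s: 4.2
position: [475.0, 232.4, 40.0]
eef_rot: [[-0.217, 0.976, 0.001], [0.976, 0.217, 0.001], [0.001, 0.001, -1.0]]
ft_force: [-0.6, -0.1, 6.6]
opening: 0.455
grasp_force: 20.0
```

Emit:
send_rows --pt "0 0 -0.02 0 36" --pt "0 0 -0.04 0 36" --pt "0 0 -0.06 0 36" --pt "0 0 -0.08 0 36" --pt "0 0 -0.1 0 36"

```text
time_s: 4.7
position: [474.4, 231.7, 49.1]
eef_rot: [[-0.217, 0.976, -0.0], [0.976, 0.217, -0.001], [-0.0, -0.001, -1.0]]
ft_force: [0.0, -1.1, -2.9]
opening: 0.456
grasp_force: 20.0
```

Emit:
send_rows --pt "0.02 0 0 0 36" --pt "0.05 0 0 0 36" --pt "0.08 0 0 0 36" --pt "0.11 0 0 0 36" --pt "0.14 0 0 0 36"

```text
time_s: 5.2
position: [471.5, 246.3, 49.2]
eef_rot: [[-0.217, 0.976, 0.0], [0.976, 0.217, 0.0], [0.0, 0.0, -1.0]]
ft_force: [0.1, 0.1, -0.5]
opening: 0.452
grasp_force: 20.0
```

Emit:
send_rows --pt "0.05 0 0 0 36" --pt "0.12 0 0 0 36" --pt "0.2 0 0 0 36" --pt "0.28 0 0 0 36" --pt "0.34 0 0 0 36"

```text
time_s: 5.7
position: [463.9, 280.1, 49.1]
eef_rot: [[-0.218, 0.976, -0.0], [0.976, 0.218, 0.0], [0.0, -0.0, -1.0]]
ft_force: [-0.2, 0.2, -0.4]
opening: 0.453
grasp_force: 20.0
```

Emit:
send_rows --pt "0 0 -0.05 0 36" --pt "0 0 -0.2 0 36" --pt "0 0 -0.4 0 36" --pt "0 0 -0.6 0 36" --pt "0 0 -0.8 0 36"

```text
time_s: 6.2
position: [464.3, 278.4, 130.2]
eef_rot: [[-0.216, 0.976, 0.0], [0.976, 0.216, -0.0], [-0.0, 0.0, -1.0]]
ft_force: [0.6, 0.5, -1.5]
opening: 0.456
grasp_force: 20.0
```

```bash
python3 - <<'E'
from h import *
snap('scene','s1.png')
a=cv2.imread('pics/s1.png')[120:300,90:330]; cv2.imwrite('pics/s1c.png',cv2.resize(a,None,fx=3,fy=3))
E
```

```text
(no output)
```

View pics/s1c.png

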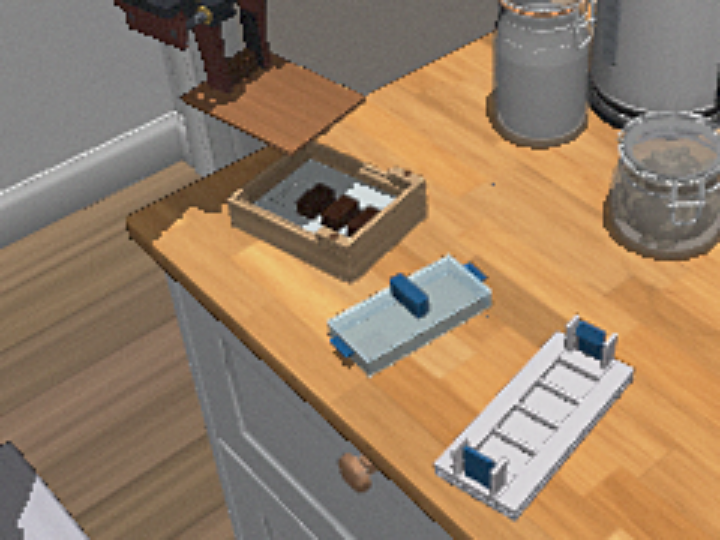

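The lid is out, held by the handle and nearly level. The box holds three bars at crop pixels (318,200), (340,212) and (365,222), and the front pocket is empty.

Emit:
send_rows --pt "-0.2 -0.07 -0.1 0 36" --pt "-0.45 -0.15 -0.2 0 36" --pt "-0.75 -0.25 -0.2 0 36" --pt "-0.99 -0.335 -0.2 0 36" --pt "-0.99 -0.335 -0.2 0 36" --newtons 35

```text
time_s: 6.75
position: [452.6, 171.0, 149.2]
eef_rot: [[-0.212, 0.977, -0.0], [0.977, 0.212, -0.001], [-0.001, -0.001, -1.0]]
ft_force: [0.1, -0.3, -1.3]
opening: 0.454
grasp_force: 35.0
```

Emit:
send_rows --pt "-0.2 -0.07 0 0 36" --pt "-0.45 -0.15 0 0 36" --pt "-0.75 -0.25 0 0 36" --pt "-0.99 -0.335 0 0 36" --pt "-0.99 -0.335 0 0 36"

```text
time_s: 7.25
position: [441.3, 68.2, 149.2]
eef_rot: [[-0.212, 0.977, -0.0], [0.977, 0.212, -0.001], [-0.001, -0.0, -1.0]]
ft_force: [0.0, -0.7, -1.1]
opening: 0.455
grasp_force: 35.0
```

Emit:
send_rows --pt "-0.2 -0.07 0 0 36" --pt "-0.45 -0.15 0 0 36" --pt "-0.75 -0.25 0 0 36" --pt "-0.99 -0.335 0 0 36" --pt "-0.99 -0.335 0 0 36"

```text
time_s: 7.75
position: [430.3, -35.0, 149.3]
eef_rot: [[-0.213, 0.977, 0.0], [0.977, 0.213, -0.001], [-0.001, 0.0, -1.0]]
ft_force: [-0.1, 0.1, -1.5]
opening: 0.452
grasp_force: 35.0
```

Emit:
send_rows --pt "-0.2 -0.07 0 0 36" --pt "-0.45 -0.15 0 0 36" --pt "-0.75 -0.25 0 0 36" --pt "-0.99 -0.335 0 0 36" --pt "-0.99 -0.335 0 0 36"

```text
time_s: 8.25
position: [419.5, -138.5, 149.3]
eef_rot: [[-0.214, 0.977, 0.001], [0.977, 0.214, -0.001], [-0.001, 0.0, -1.0]]
ft_force: [-0.0, 0.8, -0.6]
opening: 0.452
grasp_force: 35.0
```

Emit:
send_rows --pt "-0.2 -0.07 0 -0.04 36" --pt "-0.45 -0.15 0 -0.08 36" --pt "-0.75 -0.25 0 -0.12 36" --pt "-0.99 -0.335 0 -0.16 36" --pt "-0.99 -0.335 0 -0.2 36"

```text
time_s: 8.75
position: [408.5, -242.3, 149.2]
eef_rot: [[-0.751, 0.66, 0.0], [0.66, 0.751, -0.001], [-0.001, -0.001, -1.0]]
ft_force: [-0.1, 0.6, -2.0]
opening: 0.455
grasp_force: 35.0
```

Emit:
send_rows --pt "0 0 0 -0.04 36" --pt "0 0 0 -0.08 36" --pt "0 0 0 -0.12 36" --pt "0 0 0 -0.16 36" --pt "0 0 0 -0.2 36"

```text
time_s: 9.25
position: [409.2, -238.7, 148.9]
eef_rot: [[-0.996, 0.088, 0.0], [0.088, 0.996, 0.001], [0.0, 0.001, -1.0]]
ft_force: [-0.7, -0.5, -0.9]
opening: 0.454
grasp_force: 35.0
```

Emit:
send_rows --pt "0 0 0 -0.03 36" --pt "0 0 0 -0.03 36" --pt "0 0 0 -0.03 36" --pt "0 0 0 -0.03 36" --pt "0 0 0 -0.03 36"

```text
time_s: 9.75
position: [408.1, -240.3, 149.1]
eef_rot: [[-1.0, 0.002, -0.0], [0.002, 1.0, 0.0], [0.0, 0.0, -1.0]]
ft_force: [0.3, 0.2, -0.7]
opening: 0.453
grasp_force: 35.0
```

```bash
python3 - <<'E'
from h import *
c,Z,K,R,o=snap('top','t1.png'); c2=snap('scene')[0]
cv2.imwrite('pics/t1c.png',np.hstack([cv2.resize(c[130:290,230:400],(510,480)),c2[150:342,190:430]] ) if 0 else cv2.resize(c2[140:340,160:440],None,fx=2.5,fy=2.5))
print(bot.state()['position'],go((408,-240,60)))
E
```

```text
[ 407.96880101 -240.43203708  149.0784919 ] [-0.     0.004  0.891]
```

View pics/t1c.png

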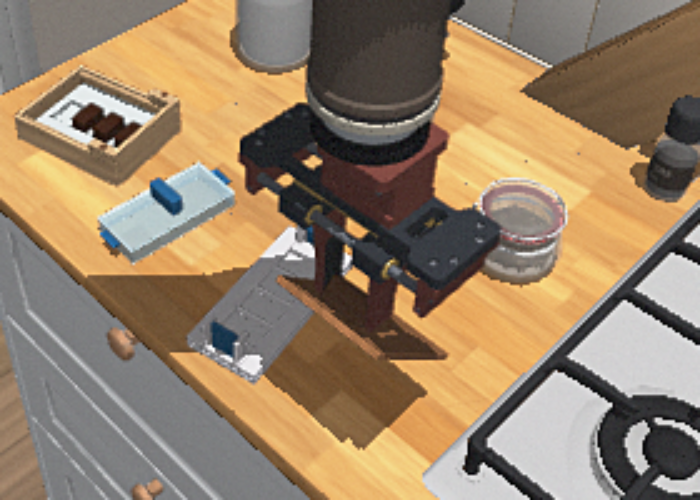

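Emit:
send_rows --pt "0 0 0.2 0 36" --pt "0 0 0.4 0 36" --pt "0 0 0.6 0 36" --pt "0 0 0.8 0 36" --pt "0 0 0.95 0 36" --newtons 25

```text
time_s: 10.35
position: [407.3, -240.6, 53.3]
eef_rot: [[-1.0, 0.003, -0.001], [0.003, 1.0, 0.0], [0.001, 0.0, -1.0]]
ft_force: [-3.2, 0.7, 2.4]
opening: 0.453
grasp_force: 25.0
```

Emit:
send_rows --pt "0 0 0.1 0 36" --pt "0 0 0.2 0 36" --pt "0 0 0.28 0 36" --pt "0 0 0.34 0 36" --pt "0 0 0.4 0 36"

```text
time_s: 10.85
position: [408.2, -240.7, 13.9]
eef_rot: [[-1.0, 0.001, 0.001], [0.001, 1.0, -0.0], [-0.001, -0.0, -1.0]]
ft_force: [-1.6, -0.5, 1.7]
opening: 0.451
grasp_force: 25.0
```

Emit:
send_rows --pt "0 0 0.02 0 36" --pt "0 0 0.04 0 36" --pt "0 0 0.04 0 36" --pt "0 0 0.04 0 50" --pt "0 0 0.04 0 65"

```text
time_s: 11.35
position: [408.4, -240.7, 10.3]
eef_rot: [[-1.0, 0.001, 0.001], [0.001, 1.0, -0.0], [-0.001, -0.0, -1.0]]
ft_force: [-0.1, 0.3, -0.0]
opening: 0.599
grasp_force: 0.0
```

Emit:
send_rows --pt "0 0 0 0 65" --pt "0 0 -0.2 0 65" --pt "0 0 -0.5 0 65" --pt "0 0 -0.9 0 65" --pt "0 0 -1 0 65"

```text
time_s: 11.85
position: [409.6, -241.6, 113.4]
eef_rot: [[-1.0, 0.002, 0.005], [0.002, 1.0, -0.002], [-0.005, -0.002, -1.0]]
ft_force: [0.3, 0.3, 0.2]
opening: 0.743
grasp_force: 0.0
```

Emit:
send_rows --pt "0 0 -0.4 0 65" --pt "0.0 0.25 -0.8 0 65" --pt "0 0.5 -0.8 0 65" --pt "0 0.95 -0.8 0 65" --pt "0 0.95 -0.8 0 65"

```text
time_s: 12.35
position: [408.2, -140.7, 189.9]
eef_rot: [[-1.0, -0.005, -0.0], [-0.005, 1.0, 0.002], [0.0, 0.002, -1.0]]
ft_force: [0.3, -0.3, 0.6]
opening: 0.742
grasp_force: 0.0
```

```bash
python3 - <<'E'
from h import *
c,Z,K,R,o=snap('wrist','w2.png');P=cloud(Z,K,R,o);print(bot.state()['position'])
for n,f in(('lid',lambda P:(P[...,2]>4)&(P[...,2]<10)&(P[...,1]<-180)&(P[...,1]>-305)&(P[...,0]>350)&(P[...,0]<560)),('h',lambda P:(P[...,2]>20)&(P[...,2]<34)&(P[...,1]<-200)&(P[...,1]>-280)&(P[...,0]>370)&(P[...,0]<450))):
    m=f(P)&(Z>0);q=P[m];print(n,m.sum())
    if len(q)>20: print(q.mean(0),cv2.minAreaRect(q[:,:2].astype(np.float32)),np.linalg.lstsq(np.c_[q[:,:2],np.ones(len(q))],q[:,2],rcond=None)[0])
E
```

```text
[ 408.18192405 -143.12504305  189.92245297]
lid 7935
[ 440.33292741 -240.61542408    6.62145753] ((445.09747314453125, -239.8839111328125), (129.3729705810547, 99.3483657836914), 0.07628447562456131) [3.24509385e-04 6.52419196e-04 6.63554748e+00]
h 527
[ 401.95413666 -238.64327941   27.67999422] ((402.4586486816406, -239.39520263671875), (13.336373329162598, 39.390419006347656), 0.5790863037109375) [ 2.07125129e-01 -2.03996336e-02 -6.04430438e+01]
```

View pics/w2.png

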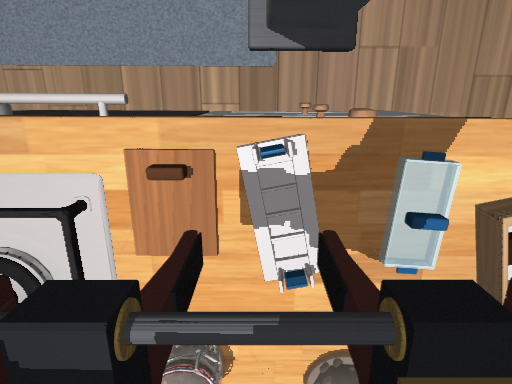

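The lid lies flat on the worktop at (170,200), handle up at (167,172). The keeper is at (280,210) with hooks at (272,150) and (295,280). The cover sits at (424,212), apparently undisturbed.

```bash
python3 - <<'E'
from h import *
c,Z,K,R,o=snap('wrist');P=cloud(Z,K,R,o)
S=np.zeros(Z.shape,bool);S[128:298,234:326]=1
m=S&(P[...,2]>9)&(P[...,2]<60)&(P[...,1]>-200);q=P[m];print('keeper',m.sum(),cv2.minAreaRect(q[:,:2].astype(np.float32)))
hsv=cv2.cvtColor(c,cv2.COLOR_BGR2HSV);b=(hsv[...,0]>95)&(hsv[...,0]<120)&(hsv[...,1]>130)&S&(P[...,2]>38)
n,l,st,ce=cv2.connectedComponentsWithStats(b.astype(np.uint8))
for i in range(1,n):
    if st[i,4]>10:
        q=P[l==i];print('hook',ce[i],q.mean(0),cv2.minAreaRect(q[:,:2].astype(np.float32)))
# bars from top
c,Z,K,R,o=snap('top');P=cloud(Z,K,R,o)
hsv=cv2.cvtColor(c,cv2.COLOR_BGR2HSV)
th=np.radians(102.7);ex=np.array([np.cos(th),np.sin(th)]);ey=np.array([-ex[1],ex[0]]);C=np.array([482.6,194.2])
L=np.stack([(P[...,:2]-C)@ex,(P[...,:2]-C)@ey],-1)
m=(abs(L[...,0])<62)&(abs(L[...,1])<40)&(P[...,2]>20)&(P[...,2]<32)&(hsv[...,2]<110)
n,l,st,ce=cv2.connectedComponentsWithStats(m.astype(np.uint8))
for i in range(1,n):
    if st[i,4]>10:
        p=L[l==i];print('bar',st[i,4],p.mean(0),p.min(0),p.max(0),np.median(P[l==i][:,2]))
s=np.zeros(Z.shape,bool);s[170:262,130:218]=1
m=s&(P[...,2]>28)&(P[...,2]<70);q=P[m];print('box',cv2.minAreaRect(q[:,:2].astype(np.float32)))
E
```

```text
keeper 6238 ((451.4599914550781, -112.90480041503906), (166.14231872558594, 74.07661437988281), 11.083742141723633)
hook [274.79411765 151.92941176] [ 377.20355388 -127.46072428   43.96522585] ((378.08343505859375, -127.4605941772461), (7.4731903076171875, 22.995723724365234), 11.38011360168457)
hook [298.93956044 282.43406593] [523.65228536 -97.9349966   42.67452688] ((523.7501831054688, -98.03866577148438), (7.46964168548584, 22.25335121154785), 12.055456161499023)
bar 117 [-45.71736497   1.2388286 ] [-55.45794115 -15.69273887] [-35.22768423  17.85894094] 26.219427823827118
bar 115 [-15.90606917   0.9709533 ] [-25.27933477 -16.73061747] [-5.83438409 16.92457341] 25.885765485236334
bar 119 [13.91862688  0.68205941] [  4.26452424 -16.115104  ] [24.50909569 16.87110763] 25.70844896103017
box ((482.58856201171875, 193.80801391601562), (112.7997817993164, 144.31459045410156), 12.647710800170898)
```

Emit:
send_rows --pt "-0.09 0.4 0.08 0 65" --pt "-0.177 0.88 0.18 0 60" --pt "-0.177 0.88 0.18 0 60" --pt "-0.177 0.88 0.18 0 60" --pt "-0.177 0.88 0.18 0 60"

```text
time_s: 13.0
position: [425.8, -59.4, 172.0]
eef_rot: [[-1.0, 0.004, -0.0], [0.004, 1.0, -0.001], [0.0, -0.001, -1.0]]
ft_force: [0.0, -0.0, -0.0]
opening: 0.685
grasp_force: 0.0
```

Emit:
send_rows --pt "-0.09 0.4 0.08 0 60" --pt "-0.177 0.88 0.18 0 60" --pt "-0.177 0.88 0.18 0 60" --pt "-0.177 0.88 0.18 0 60" --pt "-0.177 0.88 0.18 0 60"

```text
time_s: 13.5
position: [443.8, 28.3, 154.3]
eef_rot: [[-1.0, 0.004, 0.0], [0.004, 1.0, -0.001], [-0.0, -0.001, -1.0]]
ft_force: [-0.2, 0.4, 0.1]
opening: 0.685
grasp_force: 0.0
```

Emit:
send_rows --pt "-0.09 0.4 0.08 0 60" --pt "-0.177 0.88 0.18 0 60" --pt "-0.177 0.88 0.18 0 60" --pt "-0.177 0.88 0.18 0 60" --pt "-0.177 0.88 0.18 0 60"

```text
time_s: 14.0
position: [461.7, 116.1, 136.4]
eef_rot: [[-1.0, 0.004, 0.0], [0.004, 1.0, -0.001], [-0.0, -0.001, -1.0]]
ft_force: [-0.5, -0.2, -0.7]
opening: 0.684
grasp_force: 0.0
```

Emit:
send_rows --pt "-0.09 0.4 0.08 0.04 60" --pt "-0.177 0.88 0.18 0.08 60" --pt "-0.177 0.88 0.18 0.12 60" --pt "-0.177 0.88 0.18 0.16 60" --pt "-0.177 0.88 0.18 0.2 60"

```text
time_s: 14.5
position: [479.9, 204.4, 118.4]
eef_rot: [[-0.804, 0.595, 0.0], [0.595, 0.804, -0.001], [-0.001, -0.0, -1.0]]
ft_force: [0.1, 0.3, -0.1]
opening: 0.677
grasp_force: 0.0
```

Emit:
send_rows --pt "0 0 0 0.04 60" --pt "0 0 0 0.08 60" --pt "0 0 0 0.12 60" --pt "0 0 0 0.16 60" --pt "0 0 0 0.2 60"

```text
time_s: 15.0
position: [480.0, 204.1, 118.7]
eef_rot: [[-0.3, 0.954, 0.001], [0.954, 0.3, 0.0], [-0.0, 0.001, -1.0]]
ft_force: [-0.9, 0.5, -0.1]
opening: 0.683
grasp_force: 0.0
```

Emit:
send_rows --pt "0 0 0 0.03 50" --pt "0 0 0 0.03 50" --pt "0 0 0 0.03 50" --pt "0 0 0 0.03 50" --pt "0 0 0 0.03 50"

```text
time_s: 15.5
position: [479.5, 205.9, 118.3]
eef_rot: [[-0.217, 0.976, 0.0], [0.976, 0.217, 0.0], [0.0, 0.0, -1.0]]
ft_force: [-0.5, -0.3, 0.4]
opening: 0.57
grasp_force: 0.0
```

```bash
cat >> h.py <<'E'
def rep(t):
    s=bot.state();R=np.array(s['eef_rot']);print(s['position'].round(1),'yaw_y',np.degrees(np.arctan2(R[1,1],R[0,1])).round(2),'go',go(t,s))
E
python3 - <<'E'
from h import *
rep((478.7,208.1,17))
c,Z,K,R,o=snap('wrist','w3.png');P=cloud(Z,K,R,o)
hsv=cv2.cvtColor(c,cv2.COLOR_BGR2HSV)
th=np.radians(102.7);ex=np.array([np.cos(th),np.sin(th)]);ey=np.array([-ex[1],ex[0]]);C=np.array([482.6,194.2])
L=np.stack([(P[...,:2]-C)@ex,(P[...,:2]-C)@ey],-1)
m=(abs(L[...,0])<62)&(abs(L[...,1])<40)&(P[...,2]>20)&(P[...,2]<32)&(hsv[...,2]<110)
n,l,st,ce=cv2.connectedComponentsWithStats(m.astype(np.uint8))
for i in range(1,n):
    if st[i,4]>30:
        p=L[l==i];q=P[l==i];print('bar',st[i,4],q.mean(0),p.mean(0),p.min(0),p.max(0))
E
```

```text
[479.5 205.9 118.3] yaw_y 12.56 go [ 0.023 -0.003  1.013]
bar 946 [479.11802187 210.31997684  26.13991516] [16.49109392 -0.14712578] [  5.68550456 -17.33644427] [25.64401352 16.58767527]
bar 875 [485.94197307 181.51502158  26.03861415] [-13.10935473  -0.47146581] [-24.00984336 -17.1971064 ] [-4.17891007 16.28254536]
bar 818 [492.34663874 152.40199487  26.0335063 ] [-42.91815941  -0.31905   ] [-54.68814529 -16.59206325] [-34.11657281  16.59995638]
```

Emit:
send_rows --pt "0.029 0.004 0.1 0 50" --pt "0.029 0.004 0.4 0 50" --pt "0.029 0.004 0.7 0 50" --pt "0.029 0.004 0.95 0 50" --pt "0.029 0.004 1.0 0 50" --newtons 15

```text
time_s: 16.05
position: [477.1, 208.5, 15.1]
eef_rot: [[-0.217, 0.976, -0.004], [0.976, 0.217, -0.003], [-0.002, -0.005, -1.0]]
ft_force: [-0.1, 1.1, 0.2]
opening: 0.57
grasp_force: 0.0
```

Emit:
send_rows --pt "0 0 0.01 0 30" --pt "0 0 0.01 0 30" --pt "0 0 0.01 0 30" --pt "0 0 0.01 0 30" --pt "0 0 0.01 0 30"

```text
time_s: 16.55
position: [479.7, 209.6, 18.0]
eef_rot: [[-0.217, 0.976, 0.001], [0.976, 0.217, 0.001], [0.001, 0.002, -1.0]]
ft_force: [-1.1, -0.8, 4.6]
opening: 0.386
grasp_force: 15.0
```

Emit:
send_rows --pt "0 0 -0.1 0 30" --pt "0 0 -0.3 0 30" --pt "0 0 -0.6 0 30" --pt "0 0 -0.95 0 30" --pt "0 0 -1.0 0 30"

```text
time_s: 17.05
position: [481.3, 209.9, 121.5]
eef_rot: [[-0.216, 0.976, 0.005], [0.976, 0.216, 0.003], [0.002, 0.006, -1.0]]
ft_force: [0.9, 0.3, -0.5]
opening: 0.384
grasp_force: 15.0
```

Emit:
send_rows --pt "-0.3 -0.08 0 0 30" --pt "-0.7 -0.19 0 0 30" --pt "-1 -0.27 0 0 30" --pt "-1 -0.27 0 0 30" --pt "-1 -0.27 0 0 30" --newtons 25

```text
time_s: 17.55
position: [474.5, 105.5, 117.4]
eef_rot: [[-0.215, 0.977, 0.0], [0.977, 0.215, 0.001], [0.001, 0.0, -1.0]]
ft_force: [-0.4, 1.1, -0.1]
opening: 0.383
grasp_force: 25.0
```

Emit:
send_rows --pt "-0.4 -0.1 0 0 30" --pt "-0.8 -0.2 0 0 30" --pt "-1 -0.27 0 0 30" --pt "-1 -0.27 0 0 30" --pt "-1 -0.27 0 0 30"

```text
time_s: 18.05
position: [470.1, 3.7, 117.1]
eef_rot: [[-0.218, 0.976, 0.0], [0.976, 0.218, 0.001], [0.001, 0.0, -1.0]]
ft_force: [0.6, 0.3, 0.6]
opening: 0.382
grasp_force: 25.0
```

Emit:
send_rows --pt "-0.4 -0.1 0 -0.04 30" --pt "-0.8 -0.2 0 -0.08 30" --pt "-1 -0.27 0 -0.12 30" --pt "-1 -0.27 0 -0.16 30" --pt "-1 -0.27 0 -0.2 30"

```text
time_s: 18.55
position: [465.8, -99.8, 117.0]
eef_rot: [[-0.754, 0.657, 0.0], [0.657, 0.754, 0.001], [0.0, 0.0, -1.0]]
ft_force: [-0.1, -0.8, -0.2]
opening: 0.386
grasp_force: 25.0
```

Emit:
send_rows --pt "0 0 0 -0.04 30" --pt "0 0 0 -0.08 30" --pt "0 0 0 -0.12 30" --pt "0 0 0 -0.16 30" --pt "0 0 0 -0.2 30"

```text
time_s: 19.05
position: [466.0, -98.7, 117.0]
eef_rot: [[-0.996, 0.087, 0.0], [0.087, 0.996, 0.001], [0.0, 0.001, -1.0]]
ft_force: [-0.4, -0.1, 0.1]
opening: 0.386
grasp_force: 25.0
```

Emit:
send_rows --pt "0 0 0 -0.04 30" --pt "0 0 0 -0.08 30" --pt "0 0 0 -0.092 30" --pt "0 0 0 -0.092 30" --pt "0 0 0 -0.092 30"

```text
time_s: 19.55
position: [465.6, -99.7, 117.0]
eef_rot: [[-0.981, -0.193, -0.0], [-0.193, 0.981, 0.0], [-0.0, 0.001, -1.0]]
ft_force: [0.3, -0.5, 0.2]
opening: 0.381
grasp_force: 25.0
```

```bash
python3 - <<'E'
from h import *
rep((466.1,-110,28)); print(bot.state()['opening'])
c,Z,K,R,o=snap('wrist','w4.png');P=cloud(Z,K,R,o)
q=P[(P[...,2]>9)&(P[...,2]<18)&(abs(P[...,0]-451)<100)&(abs(P[...,1]+113)<62)];print(len(q),cv2.minAreaRect(q[:,:2].astype(np.float32)))
E
```

```text
[465.6 -99.7 117. ] yaw_y 101.12 go [ 0.015 -0.102  0.89 ]
0.3809938507383204
7829 ((441.7928466796875, -114.72598266601562), (146.14739990234375, 74.13102722167969), 11.128741264343262)
```

View pics/w4.png

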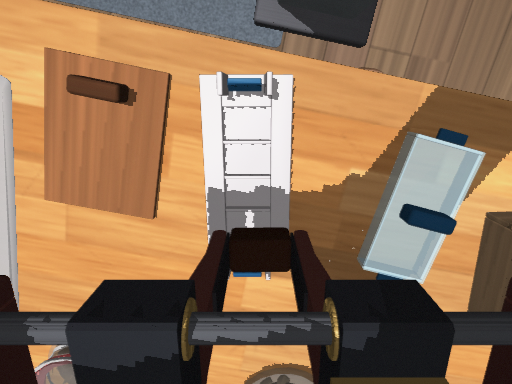

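The wrist view shows the bar held square at (260,250) above the keeper, whose outline is at (248,160).

Emit:
send_rows --pt "0.015 -0.1 0.1 0 30" --pt "0.015 -0.1 0.3 0 30" --pt "0.015 -0.1 0.55 0 30" --pt "0.015 -0.1 0.78 0 30" --pt "0.015 -0.1 0.78 0 30"

```text
time_s: 20.1
position: [463.3, -111.5, 36.3]
eef_rot: [[-0.982, -0.191, -0.005], [-0.191, 0.982, 0.0], [0.005, 0.001, -1.0]]
ft_force: [-1.0, 0.4, 0.5]
opening: 0.387
grasp_force: 25.0
```

```bash
python3 - <<'E'
from h import *
rep((466.1,-110,18.5))
E
```

```text
[ 463.3 -111.5   36.3] yaw_y 101.03 go [-0.031  0.009  0.178]
```

Emit:
send_rows --pt "0 0 0.02 0 30" --pt "0 0 0.04 0 30" --pt "0 0 0.04 0 30" --pt "0 0 0.04 0 30" --pt "0 0 0.04 0 30"

```text
time_s: 20.6
position: [465.9, -111.3, 35.7]
eef_rot: [[-0.981, -0.192, 0.001], [-0.192, 0.981, -0.0], [-0.001, -0.0, -1.0]]
ft_force: [-0.7, 0.2, 0.2]
opening: 0.384
grasp_force: 25.0
```

```bash
python3 - <<'E'
from h import *
rep((466.1,-110,18.5))
E
```

```text
[ 465.9 -111.3   35.7] yaw_y 101.08 go [-0.004  0.013  0.172]
```

Emit:
send_rows --pt "0 0.012 0.03 0 30" --pt "0 0.012 0.07 0 30" --pt "0 0.012 0.11 0 30" --pt "0 0.012 0.15 0 30" --pt "0 0.012 0.165 0 30"

```text
time_s: 21.1
position: [465.0, -110.1, 18.0]
eef_rot: [[-0.981, -0.192, -0.001], [-0.192, 0.981, 0.0], [0.001, 0.0, -1.0]]
ft_force: [-0.6, -0.0, 4.2]
opening: 0.384
grasp_force: 25.0
```

Emit:
send_rows --pt "0 0 0 0 30" --pt "0 0 0 0 45" --pt "0 0 0 0 50" --pt "0 0 -0.1 0 50" --pt "0 0 -0.4 0 50"

```text
time_s: 21.6
position: [463.7, -109.9, 57.8]
eef_rot: [[-0.981, -0.192, -0.004], [-0.192, 0.981, 0.0], [0.004, 0.001, -1.0]]
ft_force: [0.2, 0.4, -0.5]
opening: 0.565
grasp_force: 0.0
```

Emit:
send_rows --pt "0 0 -0.3 0 50" --pt "0 0 -0.6 0 50" --pt "0 0 -0.6 0 50" --pt "0 0 -0.6 0 50" --pt "0 0 -0.6 0 50"

```text
time_s: 22.1
position: [464.8, -110.0, 118.2]
eef_rot: [[-0.981, -0.192, -0.001], [-0.192, 0.981, 0.0], [0.001, 0.0, -1.0]]
ft_force: [-0.2, 0.0, -0.5]
opening: 0.566
grasp_force: 0.0
```

```bash
cat >> h.py <<'E'
def seated(n='top'):
    c,Z,K,R,o=snap(n);P=cloud(Z,K,R,o);hsv=cv2.cvtColor(c,cv2.COLOR_BGR2HSV)
    a=np.radians(11.08);kx=np.array([np.cos(a),np.sin(a)]);ky=np.array([-kx[1],kx[0]]);D=P[...,:2]-[451.4,-112.9]
    L=np.stack([D@kx,D@ky],-1)
    m=(abs(L[...,0])<68)&(abs(L[...,1])<36)&(hsv[...,2]<90)&(P[...,2]>18)&(P[...,2]<50)&(Z>0)
    k,l,st,ce=cv2.connectedComponentsWithStats(m.astype(np.uint8))
    for i in range(1,k):
        if st[i,4]>30:
            p=L[l==i];q=P[l==i];print('bar',st[i,4],p.min(0).round(1),p.max(0).round(1),np.median(q[:,2]).round(1))
E
python3 - <<'E'
from h import *
rep((485.9,179.6,119)); seated('wrist'); seated('top')
E
```

```text
[ 464.8 -110.   118.2] yaw_y 101.08 go [-0.764  2.801 -0.007]
bar 948 [  4.5 -15.6] [24.5 17.8] 26.5
bar 38 [ 66.7 -18.1] [ 67.9 -14.6] 30.3
bar 58 [66.6 14.8] [67.8 19.2] 31.8
```

Emit:
send_rows --pt "-0.1 0.4 0 0 50" --pt "-0.2 0.8 0 0 50" --pt "-0.25 0.93 0 0 50" --pt "-0.25 0.93 0 0 50" --pt "-0.25 0.93 0 0 50" --newtons 15

```text
time_s: 22.7
position: [471.5, -14.8, 118.0]
eef_rot: [[-0.981, -0.192, -0.001], [-0.192, 0.981, -0.001], [0.001, -0.0, -1.0]]
ft_force: [0.4, 0.7, -0.7]
opening: 0.567
grasp_force: 0.0
```

Emit:
send_rows --pt "-0.1 0.4 0 0 50" --pt "-0.2 0.8 0 0 50" --pt "-0.25 0.93 0 0 50" --pt "-0.25 0.93 0 0 50" --pt "-0.25 0.93 0 0 50"

```text
time_s: 23.2
position: [478.5, 79.8, 118.3]
eef_rot: [[-0.982, -0.19, -0.001], [-0.19, 0.982, -0.001], [0.001, -0.001, -1.0]]
ft_force: [0.8, -0.4, -0.6]
opening: 0.569
grasp_force: 0.0
```

Emit:
send_rows --pt "-0.1 0.4 0 0.04 50" --pt "-0.2 0.8 0 0.08 50" --pt "-0.25 0.93 0 0.12 50" --pt "-0.25 0.93 0 0.16 50" --pt "-0.25 0.93 0 0.2 50"

```text
time_s: 23.7
position: [485.7, 175.9, 118.5]
eef_rot: [[-0.904, 0.428, -0.0], [0.428, 0.904, -0.001], [-0.0, -0.001, -1.0]]
ft_force: [-0.3, 0.1, 0.1]
opening: 0.571
grasp_force: 0.0
```

Emit:
send_rows --pt "0 0 0 0.04 50" --pt "0 0 0 0.08 50" --pt "0 0 0 0.12 50" --pt "0 0 0 0.16 50" --pt "0 0 0 0.2 50"

```text
time_s: 24.2
position: [485.8, 175.1, 118.7]
eef_rot: [[-0.478, 0.878, -0.0], [0.878, 0.478, -0.001], [-0.001, -0.0, -1.0]]
ft_force: [0.3, 0.3, 0.2]
opening: 0.565
grasp_force: 0.0
```

Emit:
send_rows --pt "0 0 0 0.04 50" --pt "0 0 0 0.08 50" --pt "0 0 0 0.092 50" --pt "0 0 0 0.092 50" --pt "0 0 0 0.092 50"

```text
time_s: 24.7
position: [485.6, 176.3, 118.7]
eef_rot: [[-0.216, 0.976, 0.0], [0.976, 0.216, -0.0], [-0.0, -0.0, -1.0]]
ft_force: [-0.3, 0.4, -0.6]
opening: 0.575
grasp_force: 0.0
```

Emit:
send_rows --pt "0 0 0.1 0 50" --pt "0 0 0.3 0 50" --pt "0 0 0.5 0 50" --pt "0 0 0.5 0 50" --pt "0 0 0.5 0 50"

```text
time_s: 25.2
position: [485.1, 177.5, 68.3]
eef_rot: [[-0.217, 0.976, -0.001], [0.976, 0.217, -0.001], [-0.001, -0.001, -1.0]]
ft_force: [0.4, -1.2, 0.5]
opening: 0.57
grasp_force: 0.0
```

```bash
python3 - <<'E'
from h import *
rep((485.9,179.6,18))
E
```

```text
[485.1 177.5  68.3] yaw_y 12.51 go [0.019 0.013 0.503]
```

Emit:
send_rows --pt "0.019 0.01 0.15 0 50" --pt "0.019 0.01 0.3 0 50" --pt "0.019 0.01 0.45 0 50" --pt "0.019 0.01 0.5 0 50" --pt "0.019 0.01 0.5 0 50"

```text
time_s: 25.7
position: [486.0, 180.0, 18.8]
eef_rot: [[-0.217, 0.976, -0.0], [0.976, 0.217, -0.0], [-0.0, -0.0, -1.0]]
ft_force: [0.5, -0.5, 0.5]
opening: 0.568
grasp_force: 0.0
```

Emit:
send_rows --pt "0 0 0 0 30" --pt "0 0 0 0 30" --pt "0 0 0 0 30" --pt "0 0 0 0 30" --pt "0 0 0 0 30" --newtons 25

```text
time_s: 26.2
position: [486.5, 180.4, 19.4]
eef_rot: [[-0.217, 0.976, 0.001], [0.976, 0.217, 0.001], [0.001, 0.001, -1.0]]
ft_force: [-1.2, -0.8, 6.0]
opening: 0.385
grasp_force: 25.0
```

Emit:
send_rows --pt "0 0 -0.1 0 30" --pt "0 0 -0.3 0 30" --pt "0 0 -0.6 0 30" --pt "0 0 -0.95 0 30" --pt "0 0 -1.0 0 30"

```text
time_s: 26.7
position: [487.9, 180.7, 122.7]
eef_rot: [[-0.216, 0.976, 0.005], [0.976, 0.216, 0.003], [0.002, 0.006, -1.0]]
ft_force: [1.0, -0.3, 0.1]
opening: 0.381
grasp_force: 25.0
```

Emit:
send_rows --pt "-0.3 -0.12 0 0 30" --pt "-0.7 -0.28 0 0 30" --pt "-0.926 -0.373 0 0 30" --pt "-0.926 -0.373 0 0 30" --pt "-0.926 -0.373 0 0 30"

```text
time_s: 27.2
position: [469.4, 81.6, 118.6]
eef_rot: [[-0.216, 0.976, -0.0], [0.976, 0.216, 0.0], [0.0, 0.0, -1.0]]
ft_force: [-0.0, 0.6, -0.1]
opening: 0.384
grasp_force: 25.0
```

Emit:
send_rows --pt "-0.3 -0.12 0 0 30" --pt "-0.7 -0.28 0 0 30" --pt "-0.926 -0.373 0 0 30" --pt "-0.926 -0.373 0 0 30" --pt "-0.926 -0.373 0 0 30"

```text
time_s: 27.7
position: [453.6, -15.8, 118.6]
eef_rot: [[-0.217, 0.976, 0.0], [0.976, 0.217, 0.0], [0.0, 0.0, -1.0]]
ft_force: [0.8, 0.1, 0.4]
opening: 0.384
grasp_force: 25.0
```

Emit:
send_rows --pt "-0.3 -0.12 0 -0.04 30" --pt "-0.7 -0.28 0 -0.08 30" --pt "-0.926 -0.373 0 -0.12 30" --pt "-0.926 -0.373 0 -0.16 30" --pt "-0.926 -0.373 0 -0.2 30"

```text
time_s: 28.2
position: [437.6, -114.2, 118.5]
eef_rot: [[-0.753, 0.658, 0.0], [0.658, 0.753, 0.0], [0.0, 0.0, -1.0]]
ft_force: [0.4, -0.1, 0.3]
opening: 0.381
grasp_force: 25.0
```

Emit:
send_rows --pt "0 0 0 -0.04 30" --pt "0 0 0 -0.08 30" --pt "0 0 0 -0.12 30" --pt "0 0 0 -0.16 30" --pt "0 0 0 -0.2 30"

```text
time_s: 28.7
position: [437.9, -113.1, 118.5]
eef_rot: [[-0.996, 0.087, 0.0], [0.087, 0.996, 0.001], [0.0, 0.001, -1.0]]
ft_force: [-0.8, 0.4, -0.5]
opening: 0.379
grasp_force: 25.0
```

Emit:
send_rows --pt "0 0 0 -0.04 30" --pt "0 0 0 -0.08 30" --pt "0 0 0 -0.092 30" --pt "0 0 0 -0.092 30" --pt "0 0 0 -0.092 30"

```text
time_s: 29.2
position: [437.4, -114.0, 118.5]
eef_rot: [[-0.981, -0.193, -0.0], [-0.193, 0.981, 0.0], [-0.0, 0.0, -1.0]]
ft_force: [-0.3, 0.2, -1.1]
opening: 0.382
grasp_force: 25.0
```

Emit:
send_rows --pt "0 0 0.2 0 30" --pt "0 0 0.45 0 30" --pt "0 0 0.65 0 30" --pt "0 0 0.65 0 30" --pt "0 0 0.65 0 30"

```text
time_s: 29.7
position: [436.9, -115.0, 53.7]
eef_rot: [[-0.981, -0.192, -0.001], [-0.192, 0.981, 0.0], [0.001, 0.0, -1.0]]
ft_force: [0.3, 0.7, -1.4]
opening: 0.38
grasp_force: 25.0
```

```bash
python3 - <<'E'
from h import *
rep((436.7,-115.8,19))
E
```

```text
[ 436.9 -115.    53.7] yaw_y 101.07 go [ 0.003 -0.008  0.347]
```

Emit:
send_rows --pt "0.002 -0.006 0.08 0 30" --pt "0.002 -0.006 0.16 0 30" --pt "0.002 -0.006 0.24 0 30" --pt "0.002 -0.006 0.3 0 30" --pt "0.002 -0.006 0.345 0 30"

```text
time_s: 30.2
position: [436.7, -115.9, 18.7]
eef_rot: [[-0.981, -0.192, -0.0], [-0.192, 0.981, 0.0], [0.0, 0.0, -1.0]]
ft_force: [-6.1, 3.2, 26.7]
opening: 0.384
grasp_force: 25.0
```

Emit:
send_rows --pt "0 0 0 0 30" --pt "0 0 0 0 45" --pt "0 0 0 0 50" --pt "0 0 -0.1 0 50" --pt "0 0 -0.4 0 50"

```text
time_s: 30.7
position: [435.1, -115.7, 58.4]
eef_rot: [[-0.981, -0.192, -0.004], [-0.192, 0.981, 0.0], [0.004, 0.001, -1.0]]
ft_force: [0.6, 0.0, -0.2]
opening: 0.567
grasp_force: 0.0
```

Emit:
send_rows --pt "0 0 -0.3 0 50" --pt "0 0 -0.6 0 50" --pt "0 0 -0.6 0 50" --pt "0 0 -0.6 0 50" --pt "0 0 -0.6 0 50"

```text
time_s: 31.2
position: [436.3, -115.8, 118.8]
eef_rot: [[-0.981, -0.192, -0.001], [-0.192, 0.981, 0.0], [0.001, 0.0, -1.0]]
ft_force: [-0.1, 0.1, 0.2]
opening: 0.57
grasp_force: 0.0
```

```bash
python3 - <<'E'
from h import *
rep((492.5,150.3,119)); seated('wrist')
E
```

```text
[ 436.3 -115.8  118.8] yaw_y 101.08 go [-1.063e+00  2.503e+00 -2.000e-03]
bar 957 [-24.6 -15.9] [-4.5 17.6] 26.5
bar 900 [  4.2 -16.2] [24.6 17.3] 26.5
```

Emit:
send_rows --pt "-0.12 0.3 0 0 50" --pt "-0.25 0.6 0 0 50" --pt "-0.353 0.835 0 0 50" --pt "-0.353 0.835 0 0 50" --pt "-0.353 0.835 0 0 50"

```text
time_s: 31.75
position: [454.7, -27.2, 118.3]
eef_rot: [[-0.981, -0.193, -0.002], [-0.193, 0.981, -0.0], [0.002, -0.0, -1.0]]
ft_force: [-0.2, -0.1, -0.6]
opening: 0.57
grasp_force: 0.0
```

Emit:
send_rows --pt "-0.12 0.3 0 0 50" --pt "-0.25 0.6 0 0 50" --pt "-0.353 0.835 0 0 50" --pt "-0.353 0.835 0 0 50" --pt "-0.353 0.835 0 0 50"

```text
time_s: 32.25
position: [473.6, 60.2, 118.7]
eef_rot: [[-0.981, -0.192, -0.001], [-0.192, 0.981, -0.001], [0.001, -0.001, -1.0]]
ft_force: [0.4, 0.2, -0.6]
opening: 0.571
grasp_force: 0.0
```

Emit:
send_rows --pt "-0.12 0.3 0 0.04 50" --pt "-0.25 0.6 0 0.08 50" --pt "-0.353 0.835 0 0.12 50" --pt "-0.353 0.835 0 0.16 50" --pt "-0.353 0.835 0 0.2 50"

```text
time_s: 32.75
position: [492.6, 148.7, 118.8]
eef_rot: [[-0.904, 0.427, -0.001], [0.427, 0.904, -0.001], [0.0, -0.001, -1.0]]
ft_force: [0.5, 0.3, 0.1]
opening: 0.57
grasp_force: 0.0
```

Emit:
send_rows --pt "0 0 0 0.04 50" --pt "0 0 0 0.08 50" --pt "0 0 0 0.12 50" --pt "0 0 0 0.16 50" --pt "0 0 0 0.2 50"

```text
time_s: 33.25
position: [492.6, 147.6, 119.0]
eef_rot: [[-0.479, 0.878, -0.001], [0.878, 0.479, -0.001], [-0.001, -0.001, -1.0]]
ft_force: [0.1, -1.0, -0.3]
opening: 0.566
grasp_force: 0.0
```

Emit:
send_rows --pt "0 0 0 0.04 50" --pt "0 0 0 0.08 50" --pt "0 0 0 0.092 50" --pt "0 0 0 0.092 50" --pt "0 0 0 0.092 50"

```text
time_s: 33.75
position: [492.6, 148.7, 119.1]
eef_rot: [[-0.216, 0.976, -0.0], [0.976, 0.216, -0.0], [-0.0, -0.0, -1.0]]
ft_force: [0.1, -0.0, -0.7]
opening: 0.57
grasp_force: 0.0
```

Emit:
send_rows --pt "0 0 0.1 0 50" --pt "0 0 0.3 0 50" --pt "0 0 0.5 0 50" --pt "0 0 0.5 0 50" --pt "0 0 0.5 0 50"

```text
time_s: 34.25
position: [492.3, 149.7, 68.8]
eef_rot: [[-0.217, 0.976, -0.001], [0.976, 0.217, -0.001], [-0.001, -0.001, -1.0]]
ft_force: [-1.2, -0.6, -0.6]
opening: 0.569
grasp_force: 0.0
```

```bash
python3 - <<'E'
from h import *
rep((492.5,150.3,18))
E
```

```text
[492.3 149.7  68.8] yaw_y 12.51 go [0.006 0.003 0.508]
```

Emit:
send_rows --pt "0.004 0 0.15 0 50" --pt "0.004 0 0.3 0 50" --pt "0.004 0 0.45 0 50" --pt "0.004 0 0.505 0 50" --pt "0.004 0 0.505 0 50"

```text
time_s: 34.75
position: [492.5, 150.5, 18.7]
eef_rot: [[-0.217, 0.976, -0.0], [0.976, 0.217, -0.0], [-0.0, -0.0, -1.0]]
ft_force: [-0.8, 0.2, -0.4]
opening: 0.568
grasp_force: 0.0
```

Emit:
send_rows --pt "0 0 0 0 30" --pt "0 0 0 0 30" --pt "0 0 0 0 30" --pt "0 0 0 0 30" --pt "0 0 0 0 30" --newtons 25

```text
time_s: 35.25
position: [493.0, 150.9, 19.4]
eef_rot: [[-0.217, 0.976, 0.001], [0.976, 0.217, 0.001], [0.0, 0.001, -1.0]]
ft_force: [-1.2, -0.9, 6.3]
opening: 0.382
grasp_force: 25.0
```

Emit:
send_rows --pt "0 0 -0.1 0 30" --pt "0 0 -0.3 0 30" --pt "0 0 -0.6 0 30" --pt "0 0 -0.95 0 30" --pt "0 0 -1.0 0 30"

```text
time_s: 35.75
position: [494.5, 151.1, 122.6]
eef_rot: [[-0.216, 0.976, 0.005], [0.976, 0.216, 0.003], [0.001, 0.006, -1.0]]
ft_force: [0.1, -0.5, 0.1]
opening: 0.386
grasp_force: 25.0
```

Emit:
send_rows --pt "-0.3 -0.17 0 0 30" --pt "-0.6 -0.34 0 0 30" --pt "-0.823 -0.473 0 0 30" --pt "-0.823 -0.473 0 0 30" --pt "-0.823 -0.473 0 0 30"

```text
time_s: 36.25
position: [464.1, 60.0, 118.7]
eef_rot: [[-0.216, 0.976, 0.0], [0.976, 0.216, 0.001], [0.0, 0.0, -1.0]]
ft_force: [-0.2, -0.2, 0.5]
opening: 0.385
grasp_force: 25.0
```

Emit:
send_rows --pt "-0.3 -0.17 0 0 30" --pt "-0.6 -0.34 0 0 30" --pt "-0.823 -0.473 0 0 30" --pt "-0.823 -0.473 0 0 30" --pt "-0.823 -0.473 0 0 30"

```text
time_s: 36.75
position: [436.4, -29.6, 118.6]
eef_rot: [[-0.217, 0.976, 0.0], [0.976, 0.217, 0.0], [0.0, 0.0, -1.0]]
ft_force: [0.8, 0.9, 0.0]
opening: 0.387
grasp_force: 25.0
```

Emit:
send_rows --pt "-0.3 -0.17 0 -0.04 30" --pt "-0.6 -0.34 0 -0.08 30" --pt "-0.823 -0.473 0 -0.12 30" --pt "-0.823 -0.473 0 -0.16 30" --pt "-0.823 -0.473 0 -0.2 30"

```text
time_s: 37.25
position: [408.4, -120.3, 118.6]
eef_rot: [[-0.753, 0.658, 0.0], [0.658, 0.753, 0.0], [-0.0, 0.0, -1.0]]
ft_force: [0.0, 0.4, -0.8]
opening: 0.383
grasp_force: 25.0
```

Emit:
send_rows --pt "0 0 0 -0.04 30" --pt "0 0 0 -0.08 30" --pt "0 0 0 -0.12 30" --pt "0 0 0 -0.16 30" --pt "0 0 0 -0.2 30"

```text
time_s: 37.75
position: [408.6, -119.4, 118.5]
eef_rot: [[-0.996, 0.087, 0.0], [0.087, 0.996, 0.0], [-0.0, 0.0, -1.0]]
ft_force: [0.0, 1.0, -0.5]
opening: 0.382
grasp_force: 25.0
```

Emit:
send_rows --pt "0 0 0 -0.04 30" --pt "0 0 0 -0.08 30" --pt "0 0 0 -0.092 30" --pt "0 0 0 -0.092 30" --pt "0 0 0 -0.092 30"

```text
time_s: 38.25
position: [408.1, -120.1, 118.5]
eef_rot: [[-0.981, -0.192, 0.0], [-0.192, 0.981, 0.0], [-0.0, 0.0, -1.0]]
ft_force: [0.1, -0.4, -0.8]
opening: 0.386
grasp_force: 25.0
```

Emit:
send_rows --pt "0 0 0.2 0 30" --pt "0 0 0.45 0 30" --pt "0 0 0.65 0 30" --pt "0 0 0.65 0 30" --pt "0 0 0.65 0 30"

```text
time_s: 38.75
position: [407.5, -120.9, 53.7]
eef_rot: [[-0.981, -0.192, -0.001], [-0.192, 0.981, 0.0], [0.001, 0.0, -1.0]]
ft_force: [-0.1, 0.4, -0.2]
opening: 0.385
grasp_force: 25.0
```

```bash
python3 - <<'E'
from h import *
rep((407.2,-121.6,19))
E
```

```text
[ 407.5 -120.9   53.7] yaw_y 101.06 go [ 0.004 -0.006  0.347]
```

Emit:
send_rows --pt "0.003 -0.005 0.08 0 30" --pt "0.003 -0.005 0.16 0 30" --pt "0.003 -0.005 0.24 0 30" --pt "0.003 -0.005 0.3 0 30" --pt "0.003 -0.005 0.34 0 30"

```text
time_s: 39.25
position: [407.1, -121.7, 19.1]
eef_rot: [[-0.981, -0.192, -0.001], [-0.192, 0.981, 0.0], [0.001, 0.0, -1.0]]
ft_force: [-4.6, 1.1, 34.1]
opening: 0.382
grasp_force: 25.0
```

Emit:
send_rows --pt "0 0 0 0 30" --pt "0 0 0 0 45" --pt "0 0 0 0 50" --pt "0 0 -0.1 0 50" --pt "0 0 -0.4 0 50"

```text
time_s: 39.75
position: [405.7, -121.5, 59.0]
eef_rot: [[-0.981, -0.192, -0.004], [-0.192, 0.981, 0.0], [0.004, 0.001, -1.0]]
ft_force: [1.2, 0.2, 0.7]
opening: 0.569
grasp_force: 0.0
```

Emit:
send_rows --pt "0 0 -0.3 0 50" --pt "0 0 -0.6 0 50" --pt "0 0 -1 0 50" --pt "0 0 -1 0 50" --pt "0 0 -1 0 50"

```text
time_s: 40.25
position: [407.8, -121.7, 160.8]
eef_rot: [[-0.981, -0.192, 0.003], [-0.192, 0.981, 0.0], [-0.003, -0.0, -1.0]]
ft_force: [-1.0, -0.5, 0.1]
opening: 0.569
grasp_force: 0.0
```

```bash
cat >> h.py <<'E'
def cover(n):
    c,Z,K,R,o=snap(n,'cov_%s.png'%n);P=cloud(Z,K,R,o);hsv=cv2.cvtColor(c,cv2.COLOR_BGR2HSV)
    b=(hsv[...,0]>95)&(hsv[...,0]<120)&(hsv[...,1]>110)&(P[...,1]>-35)&(P[...,1]<130)&(P[...,0]>330)&(P[...,0]<600)&(P[...,2]>8)&(P[...,2]<70)
    k,l,st,ce=cv2.connectedComponentsWithStats(b.astype(np.uint8))
    for i in range(1,k):
        if st[i,4]>8:
            q=P[l==i];t=q[q[:,2]>36];print(n,'blue',st[i,4],ce[i].round(),q.mean(0).round(1))
            if len(t)>8: print('   handle top',t.mean(0).round(1),cv2.minAreaRect(t[:,:2].astype(np.float32)))
    m=(P[...,1]>-45)&(P[...,1]<115)&(P[...,0]>330)&(P[...,0]<560)&(P[...,2]>10)&(P[...,2]<60)&(Z>0)
    k,l,st,ce=cv2.connectedComponentsWithStats(m.astype(np.uint8));i=1+st[1:,4].argmax();q=P[l==i]
    print('body',st[i,4],cv2.minAreaRect(q[:,:2].astype(np.float32)))
E
python3 - <<'E'
from h import *
rep((453,40,200)); seated('wrist'); cover('wrist');cover('top')
E
```

```text
[ 407.8 -121.7  160.8] yaw_y 101.08 go [-0.755  1.5   -0.39 ]
bar 734 [-54.9 -15.8] [-34.8  17.6] 26.5
bar 680 [-24.6 -16.3] [-5.3 17.1] 26.5
bar 648 [  4.1 -15.7] [23.6 17.6] 26.4
wrist blue 202 [428. 166.] [357.7  36.6  18.9]
wrist blue 692 [408. 234.] [423.9  29.2  39. ]
   handle top [424.7  30.5  41.1] ((425.4051208496094, 31.937084197998047), (39.550716400146484, 12.960284233093262), 86.48798370361328)
body 7403 ((421.52801513671875, 32.56702423095703), (61.57255554199219, 136.54229736328125), 86.12612915039062)
body 1412 ((425.97845458984375, 32.29923629760742), (59.958106994628906, 145.65098571777344), 85.96636199951172)
```

```bash
python3 - <<'E'
from h import *
print(bot.state()['q'].round(1)); rep((425.6,32,120))
E
```

```text
[ -6.3   8.1  18.1 123.1  -3.3  49.4 114.9]
[ 406.4 -121.5  158.8] yaw_y 101.08 go [-0.484  1.47   0.388]
```

Emit:
send_rows --pt "-0.12 0.37 0.05 0 50" --pt "-0.242 0.735 0.1 0 50" --pt "-0.242 0.735 0.1 0 50" --pt "-0.242 0.735 0.1 0 50" --pt "-0.242 0.735 0.1 0 50"

```text
time_s: 40.9
position: [416.4, -45.9, 149.1]
eef_rot: [[-0.982, -0.191, -0.001], [-0.191, 0.982, -0.001], [0.001, -0.0, -1.0]]
ft_force: [0.8, 0.3, -0.6]
opening: 0.569
grasp_force: 0.0
```

Emit:
send_rows --pt "-0.12 0.37 0 0.04 50" --pt "-0.242 0.735 0.0 0.08 50" --pt "-0.242 0.735 0.0 0.12 50" --pt "-0.242 0.735 0.0 0.16 50" --pt "-0.242 0.735 0 0.2 50"

```text
time_s: 41.4
position: [426.5, 30.8, 149.5]
eef_rot: [[-0.904, 0.427, -0.0], [0.427, 0.904, -0.0], [0.0, -0.001, -1.0]]
ft_force: [-0.5, 0.7, 0.4]
opening: 0.567
grasp_force: 0.0
```

Emit:
send_rows --pt "0 0 0 0.04 50" --pt "0 0 0 0.08 50" --pt "0 0 0 0.12 50" --pt "0 0 0 0.16 50" --pt "0 0 0 0.2 50"

```text
time_s: 41.9
position: [426.5, 30.4, 149.5]
eef_rot: [[-0.479, 0.878, -0.0], [0.878, 0.479, -0.0], [-0.0, -0.0, -1.0]]
ft_force: [-0.3, 0.0, -1.2]
opening: 0.567
grasp_force: 0.0
```

Emit:
send_rows --pt "0 0 0 0.04 50" --pt "0 0 0 0.08 50" --pt "0 0 0 0.12 50" --pt "0 0 0 0.16 50" --pt "0 0 0 0.182 50"

```text
time_s: 42.4
position: [426.5, 30.4, 149.6]
eef_rot: [[0.071, 0.997, -0.0], [0.997, -0.071, -0.0], [-0.0, -0.0, -1.0]]
ft_force: [-0.4, -0.1, 1.3]
opening: 0.568
grasp_force: 0.0
```

Emit:
send_rows --pt "0 0 0 0 50" --pt "0 0 0 0 50" --pt "0 0 0 0 50" --pt "0 0 0 0 50" --pt "0 0 0 0 50"

```text
time_s: 42.9
position: [426.6, 31.7, 149.7]
eef_rot: [[0.064, 0.998, 0.0], [0.998, -0.064, 0.0], [0.0, 0.0, -1.0]]
ft_force: [-0.0, 0.4, -0.3]
opening: 0.569
grasp_force: 0.0
```

```bash
python3 - <<'E'
from h import *
cover('wrist');cover('top');rep((425.6,32,24)); print(bot.state()['q'][6])
E
```

```text
wrist blue 635 [260. 190.] [426.4  35.3  41. ]
   handle top [426.3  34.6  41.3] ((426.45513916015625, 33.492408752441406), (39.129581451416016, 12.508199691772461), 85.93546295166016)
wrist blue 181 [189. 185.] [358.1  38.2  18.7]
wrist blue 192 [331. 186.] [494.5  28.7  18.6]
body 8784 ((426.119140625, 32.9231071472168), (60.49632263183594, 146.2326202392578), 86.01400756835938)Traceback (most recent call last):
  File "<stdin>", line 2, in <module>
  File "h.py", line 40, in cover
    k,l,st,ce=cv2.connectedComponentsWithStats(m.astype(np.uint8));i=1+st[1:,4].argmax();q=P[l==i]
                                                                       ~~~~~~~~~~~~~~~^^
ValueError: attempt to get argmax of an empty sequence
```

View pics/cov_wrist.png

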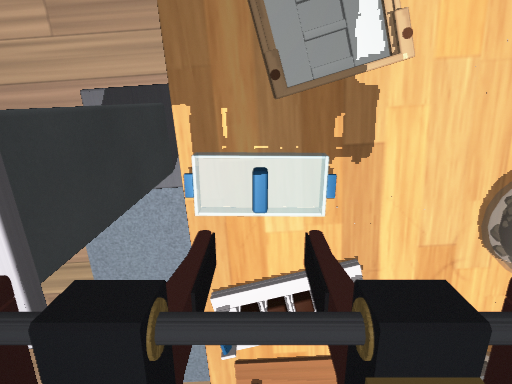

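The wrist view shows the cover at (260,186), with its handle upright in the image at (260,190) between the fingers and its tabs at (189,185) and (331,186).

Emit:
send_rows --pt "0.01 -0.005 0.15 0.002 50" --pt "0.01 -0.005 0.35 0.002 50" --pt "0.01 -0.005 0.6 0.002 50" --pt "0.01 -0.005 0.8 0.002 50" --pt "0.01 -0.005 0.95 0.002 45"

```text
time_s: 43.5
position: [425.6, 32.9, 53.5]
eef_rot: [[0.07, 0.998, -0.001], [0.998, -0.07, -0.0], [-0.0, -0.001, -1.0]]
ft_force: [-0.5, 0.4, -0.7]
opening: 0.53
grasp_force: 0.0
```

Emit:
send_rows --pt "0 0 0.1 0 45" --pt "0 0 0.2 0 45" --pt "0 0 0.3 0 45" --pt "0 0 0.3 0 45" --pt "0 0 0.3 0 45"

```text
time_s: 44.0
position: [426.1, 32.8, 24.7]
eef_rot: [[0.071, 0.997, -0.0], [0.997, -0.071, -0.0], [-0.0, -0.0, -1.0]]
ft_force: [0.8, 0.0, -0.2]
opening: 0.51
grasp_force: 0.0
```

Emit:
send_rows --pt "0 0 0 0 8" --pt "0 0 0 0 8" --pt "0 0 0 0 8" --pt "0 0 0 0 8" --pt "0 0 0 0 8" --newtons 30

```text
time_s: 44.5
position: [426.3, 33.0, 24.8]
eef_rot: [[0.07, 0.998, 0.0], [0.998, -0.07, 0.0], [0.0, 0.0, -1.0]]
ft_force: [-1.4, 0.1, 1.2]
opening: 0.154
grasp_force: 30.0
```

Emit:
send_rows --pt "0 0 0 0 8" --pt "0 0 0 0 8" --pt "0 0 0 0 8" --pt "0 0 0 0 8" --pt "0 0 0 0 8" --newtons 45

```text
time_s: 45.0
position: [426.2, 33.0, 24.8]
eef_rot: [[0.07, 0.998, 0.0], [0.998, -0.07, 0.0], [0.0, 0.0, -1.0]]
ft_force: [-1.3, 1.1, 4.3]
opening: 0.153
grasp_force: 45.0
```

```bash
python3 - <<'E'
from h import *
rep((426.2,32.8,23))
E
```

```text
[426.2  33.   24.8] yaw_y -4.04 go [-0.002 -0.     0.018]
```

Emit:
send_rows --pt "0 0 -0.1 0 8" --pt "0 0 -0.25 0 8" --pt "0 0 -0.5 0 8" --pt "0 0 -0.75 0 8" --pt "0 0 -0.9 0 8"

```text
time_s: 45.5
position: [426.4, 32.7, 116.5]
eef_rot: [[0.071, 0.997, 0.001], [0.997, -0.071, 0.0], [0.0, 0.001, -1.0]]
ft_force: [-0.3, 0.3, -1.3]
opening: 0.154
grasp_force: 45.0
```

Emit:
send_rows --pt "-0.15 0.04 0 0 8" --pt "-0.35 0.09 0 0 8" --pt "-0.55 0.14 0 0 8" --pt "-0.72 0.177 0 0 8" --pt "-0.72 0.177 0 0 8"

```text
time_s: 46.0
position: [438.6, -42.3, 115.1]
eef_rot: [[0.074, 0.997, 0.0], [0.997, -0.074, -0.001], [-0.001, 0.0, -1.0]]
ft_force: [0.6, 1.0, -0.2]
opening: 0.152
grasp_force: 45.0
```

Emit:
send_rows --pt "-0.15 0.04 0 -0.02 8" --pt "-0.35 0.09 0 -0.04 8" --pt "-0.55 0.14 0 -0.06 8" --pt "-0.72 0.177 0 -0.084 8" --pt "-0.72 0.177 0 -0.084 8"

```text
time_s: 46.5
position: [451.2, -114.7, 114.9]
eef_rot: [[-0.191, 0.982, 0.0], [0.982, 0.191, -0.001], [-0.001, 0.0, -1.0]]
ft_force: [-0.8, -0.1, -0.1]
opening: 0.154
grasp_force: 45.0
```

Emit:
send_rows --pt "0 0 0 0 8" --pt "0 0 0 0 8" --pt "0 0 0 0 8" --pt "0 0 0 0 8" --pt "0 0 0 0 8"

```text
time_s: 47.0
position: [451.3, -112.8, 114.6]
eef_rot: [[-0.193, 0.981, -0.0], [0.981, 0.193, 0.0], [0.0, -0.0, -1.0]]
ft_force: [0.8, 0.2, -1.1]
opening: 0.158
grasp_force: 45.0
```

```bash
python3 - <<'E'
from h import *
rep((451.4,-112.9,70));s=bot.state();print(s['opening'],s['grasp_force'])
c,Z,K,R,o=snap('wrist','w5.png');P=cloud(Z,K,R,o);hsv=cv2.cvtColor(c,cv2.COLOR_BGR2HSV)
b=(hsv[...,0]>95)&(hsv[...,0]<120)&(hsv[...,1]>110)&(Z>0)&(P[...,2]<160)
k,l,st,ce=cv2.connectedComponentsWithStats(b.astype(np.uint8))
for i in range(1,k):
    if st[i,4]>20: q=P[l==i];print(st[i,4],ce[i].round(),q.mean(0).round(1),(q.max(0)-q.min(0)).round(1))
E
```

```text
[ 451.3 -112.8  114.6] yaw_y 11.1 go [-0.002  0.001  0.446]
0.15803478685735017 44.99975144863129
2002 [260. 255.] [ 450.2 -108.9  130. ] [19.3 39.8 19.7]
484 [142. 243.] [ 383.3 -125.1  108.4] [11.4 24.7  4.5]
468 [377. 243.] [518.1 -98.8 108.3] [10.9 24.2  4.4]
```

View pics/w5.png

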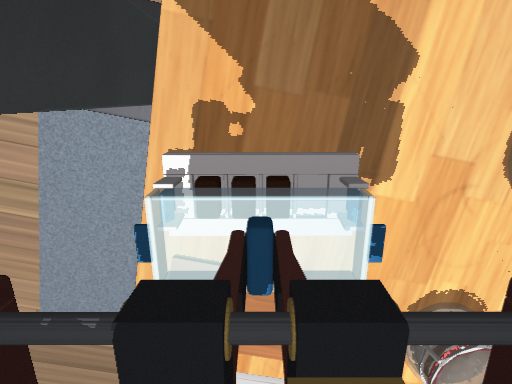

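The wrist view shows the cover held level, with tabs at (142,243) and (377,243). The keeper lies directly beneath it, with three bars visible.

Emit:
send_rows --pt "0 0 0.1 0 8" --pt "0 0 0.25 0 8" --pt "0 0 0.4 0 8" --pt "0 0 0.52 0 8" --pt "0 0 0.52 0 8"

```text
time_s: 47.55
position: [450.0, -113.1, 60.9]
eef_rot: [[-0.192, 0.981, -0.003], [0.981, 0.192, 0.0], [0.001, -0.003, -1.0]]
ft_force: [-0.5, 0.1, -0.6]
opening: 0.158
grasp_force: 45.0
```

Emit:
send_rows --pt "0 0 0.0 0 8" --pt "0 0 0.01 0 8" --pt "0 0 0.03 0 8" --pt "0 0 0.05 0 8" --pt "0 0 0.05 0 8"

```text
time_s: 48.05
position: [451.2, -113.2, 57.6]
eef_rot: [[-0.192, 0.981, 0.0], [0.981, 0.192, 0.0], [0.0, 0.0, -1.0]]
ft_force: [-0.1, -0.4, -0.9]
opening: 0.158
grasp_force: 45.0
```

```bash
python3 - <<'E'
from h import *
rep((451.4,-112.9,39));s=bot.state();print(s['opening'],s['ft_force'])
c,Z,K,R,o=snap('wrist','w6.png');P=cloud(Z,K,R,o);hsv=cv2.cvtColor(c,cv2.COLOR_BGR2HSV)
b=(hsv[...,0]>95)&(hsv[...,0]<120)&(hsv[...,1]>110)&(Z>0)&(P[...,2]<160)
k,l,st,ce=cv2.connectedComponentsWithStats(b.astype(np.uint8))
for i in range(1,k):
    if st[i,4]>20: q=P[l==i];print(st[i,4],ce[i].round(),q.mean(0).round(1),(q.max(0)-q.min(0)).round(1))
E
```

```text
[ 451.2 -113.2   57.6] yaw_y 11.08 go [0.003 0.002 0.186]
0.15784516605038562 [-0.13814228 -0.41419529 -0.92358998]
719 [140. 238.] [ 381.1 -124.1   48.7] [15.6 24.5 24.6]
836 [380. 238.] [520.7 -96.9  47.9] [21.8 26.2 19.7]
1992 [260. 255.] [ 450.1 -109.3   73. ] [19.1 39.9 21.5]
```

View pics/w6.png

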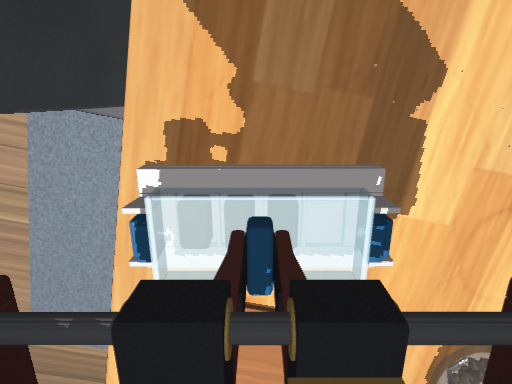

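Both tabs sit centred between their cheeks, at (140,238) and (380,238). I'll press down in small steps.

Emit:
send_rows --pt "0.002 0.002 0.02 0 8" --pt "0.002 0.002 0.04 0 8" --pt "0.002 0.002 0.06 0 8" --pt "0.002 0.002 0.08 0 8" --pt "0.002 0.002 0.1 0 8"

```text
time_s: 48.6
position: [451.9, -113.1, 47.8]
eef_rot: [[-0.192, 0.981, 0.001], [0.981, 0.192, -0.0], [-0.0, 0.001, -1.0]]
ft_force: [0.5, 0.7, 5.5]
opening: 0.156
grasp_force: 45.0
```

Emit:
send_rows --pt "0 0 0.02 0 8" --pt "0 0 0.04 0 8" --pt "0 0 0.06 0 8" --pt "0 0 0.08 0 8" --pt "0 0 0.09 0 8"

```text
time_s: 49.1
position: [451.0, -112.9, 38.8]
eef_rot: [[-0.192, 0.981, -0.001], [0.981, 0.192, 0.001], [0.001, -0.001, -1.0]]
ft_force: [-6.6, 1.8, 23.4]
opening: 0.155
grasp_force: 45.0
```

```bash
python3 - <<'E'
from h import *
rep((451.4,-112.9,39))
c,Z,K,R,o=snap('wrist');P=cloud(Z,K,R,o);hsv=cv2.cvtColor(c,cv2.COLOR_BGR2HSV)
b=(hsv[...,0]>95)&(hsv[...,0]<120)&(hsv[...,1]>110)&(Z>0)&(P[...,2]<160)
k,l,st,ce=cv2.connectedComponentsWithStats(b.astype(np.uint8))
for i in range(1,k):
    if st[i,4]>20: q=P[l==i];print(st[i,4],ce[i].round(),q.mean(0).round(1),np.percentile(q[:,2],95))
E
```

```text
[ 451.  -112.9   38.8] yaw_y 11.07 go [-0.001  0.004 -0.002]
1989 [260. 255.] [ 449.9 -109.    54.2] 56.384531435542165
1417 [388. 247.] [521.5 -97.9  38.6] 45.87829769339279
1254 [133. 247.] [ 380.5 -125.4   39.1] 45.91258768425597
```

Emit:
send_rows --pt "0 0 0.005 0 8" --pt "0 0 0.005 0 8" --pt "0 0 0 0 8" --pt "0 0 0 0 30" --pt "0 0 0 0 40"

```text
time_s: 49.65
position: [451.3, -113.0, 38.5]
eef_rot: [[-0.192, 0.981, -0.0], [0.981, 0.192, 0.0], [0.0, -0.0, -1.0]]
ft_force: [-1.2, -0.5, -1.3]
opening: 0.3
grasp_force: 0.0
```

Emit:
send_rows --pt "0 0 0 0 45" --pt "0 0 0 0 45" --pt "0 0 -0.2 0 45" --pt "0 0 -0.5 0 45" --pt "0 0 -1 0 45"

```text
time_s: 50.15
position: [449.6, -112.8, 137.8]
eef_rot: [[-0.192, 0.981, -0.005], [0.981, 0.192, -0.0], [0.001, -0.005, -1.0]]
ft_force: [2.3, 0.3, 0.2]
opening: 0.514
grasp_force: 0.0
```

Emit:
send_rows --pt "0 0 -0.4 0 45" --pt "0.4 0 -0.5 0 45" --pt "0.8 0 -0.5 0 45" --pt "1 0 -0.5 0 45" --pt "1 0 -0.5 0 45"

```text
time_s: 50.65
position: [431.7, -12.1, 188.7]
eef_rot: [[-0.197, 0.98, -0.0], [0.98, 0.197, 0.001], [0.001, 0.0, -1.0]]
ft_force: [0.8, -0.4, -0.2]
opening: 0.517
grasp_force: 0.0
```

Emit:
send_rows --pt "0.4 0 0 0 45" --pt "0.8 0 0 0 45" --pt "1 0 0 0 45" --pt "1 0 0 0 45" --pt "1 0 0 0 45"

```text
time_s: 51.15
position: [413.2, 82.2, 188.5]
eef_rot: [[-0.192, 0.981, -0.0], [0.981, 0.192, -0.001], [-0.001, -0.0, -1.0]]
ft_force: [0.2, -0.2, -0.2]
opening: 0.516
grasp_force: 0.0
```

```bash
python3 - <<'E'
from h import *
c,Z,K,R,o=snap('top');P=cloud(Z,K,R,o);hsv=cv2.cvtColor(c,cv2.COLOR_BGR2HSV)
b=(hsv[...,0]>95)&(hsv[...,0]<120)&(hsv[...,1]>110)&(Z>0)&(P[...,2]<100)&(P[...,2]>5)&(abs(P[...,1]+113)<80)
k,l,st,ce=cv2.connectedComponentsWithStats(b.astype(np.uint8))
for i in range(1,k):
    if st[i,4]>5: q=P[l==i];print(st[i,4],q.mean(0).round(1),q[:,2].max().round(1),cv2.minAreaRect(q[:,:2].astype(np.float32)))
m=(P[...,2]>4)&(P[...,2]<12)&(P[...,1]<-180)&(P[...,1]>-305)&(P[...,0]>350)&(P[...,0]<560);print('lid',m.sum(),P[m].mean(0))
c2=snap('scene')[0];cv2.imwrite('pics/s9.png',cv2.resize(c2[200:310,215:355],None,fx=5,fy=5,interpolation=cv2.INTER_CUBIC))
E
```

```text
12 [524.6 -98.4  44.1] 50.0 ((524.6126098632812, -98.38249206542969), (2.690225601196289, 19.344188690185547), 12.621448516845703)
24 [ 516.7 -100.7   32.4] 35.9 ((517.1365966796875, -100.70679473876953), (5.638211250305176, 21.885677337646484), 11.568058013916016)
81 [ 449.  -113.5   54.9] 59.1 ((449.00030517578125, -113.60453033447266), (11.258378028869629, 38.02842330932617), 9.947968482971191)
15 [ 384.5 -126.6   32.6] 33.9 ((384.8106384277344, -126.91232299804688), (3.582076072692871, 21.942672729492188), 12.474921226501465)
19 [ 375.6 -127.9   44.2] 49.2 ((375.64666748046875, -128.0250244140625), (3.444854259490967, 21.2831974029541), 10.72118091583252)
lid 1859 [ 446.28922045 -240.08641501    6.64171757]
```

View pics/s9.png

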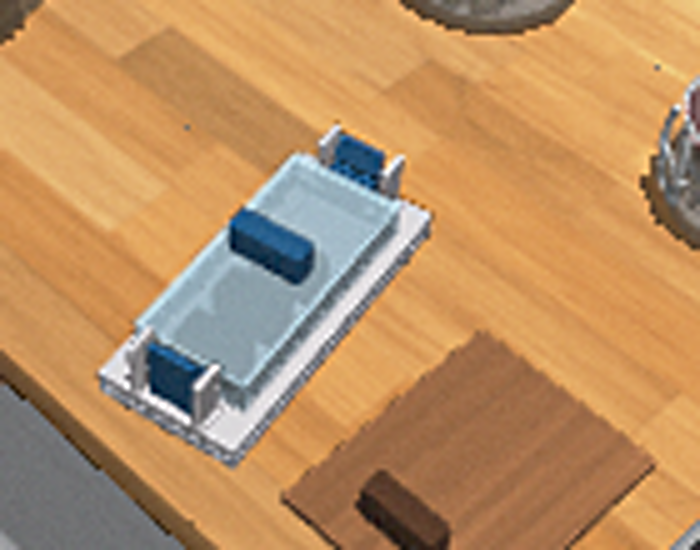

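The cover is fully down: its handle top measures 55 mm and both tabs about 32 mm. Both hooks stand upright, and the lid lies flat at (470,440).

```bash
python3 -c "
from station import bot
print(bot.sign_off())"
```

```text
the job is handed in; nothing more can be done
None
```

I handed the job in at about 51 s of robot time: the lid lies flat on the worktop handle up, the three bars present are seated in the keeper, the cover is down with both hooks upright over its tabs, and the arm stayed clear of the jars; no verdict came back.

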